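# Fetch the pot stand from mid-stack for the hot kettle

## Robot

A 6-joint arm with a two-finger parallel gripper is mounted at the origin on the work surface. World frame = base frame: x ahead of the robot, y to its left, z up, the work surface at z = 0. Lengths are in m, angles in degrees, forces in N, time in s.
With the tool pointing down it reaches from about 0.325 to 0.775 m from the base axis. Payload 5.5 kg.
Tool frame: the origin (TCP) lies at the very end of the fingers, on their centre line; the grasp point (between the pads) lies 19 mm behind it (manip.grip_point_offset is the y of the grasp point in the tool frame, in m); y points along the fingers, z is the direction in which the jaws open and shut, and the axes are right-handed (so a half turn about y gives the same grasp; the last joint's range is limited). The gripper opens to 88 mm and grips with 3 to 60 N. Pads are 20 mm wide; open, the fingers measure 115 mm over their backs; the gripper's body (75 mm by 178 mm) begins 61 mm behind the grasp point.
Start: joints at [-75.613, 5.22, 70.514, -0, 104.267, -3.249], TCP at [0.182, -0.572, 0.223] pointing down, gripper open.
Joint ranges: [-164.24, 164.24], [-49.07, 125.15], [9.68, 141.18], [-86.29, 266.29], [3.28, 154.24], [-151.56, 151.56]. Speed limits (degrees/s): [147.25, 147.25, 172.46, 180, 180, 180].

## Interface

Orientations are given as [roll, pitch, yaw] about the fixed x, y, z axes, in that order (R = Rz(yaw) Ry(pitch) Rx(roll)).
In Python, from station import manip, optics gives the robot as it stands.
- The arm moves only by the shell command python3 -m jog 'ROWS'. ROWS is JSON, a list that holds one entry, the list of rows, each a list of 7 numbers: the shift along the tool's x, y, z in mm, then the turn, a rotation vector about the tool's x, y, z in degrees, then the finger opening in mm, from 0 to 87.8. A call has 1 to 8 rows; each row shifts and turns the commanded pose from where the row before left it, along the tool's axes as they then stand; what a row does not reach is not made up. A row lasts 1/8 s, in which the tool goes at most 62.5 mm and 10.7 degrees, less where a joint would pass 70% of its speed; a pose out of reach is approached as far as the arm can. A call is refused whole if a number of a shift passes 62.5 or a number of a turn 10.7, either way. A call with a gripper value outside its range is refused whole. The fingers move at their own pace and stop on an object; the grip force is fixed at half the most. Time passes only in rows, so rows that do not move let the fingers close. It gives the time, the measured TCP pose, the force and the opening at its end, in the units of the state.
- manip.observe(): the state, without advancing time (a new reading comes with each control period).
- optics.grab_frame(name): name is "side" or "top" or "wrist"; returns a dict with "pixels" (384x512x3 uint8, red, green, blue), "vertical_fov" (degrees; the focal length in pixels is half the picture's height over the tangent of half this angle, whatever the lens; pixels are square), "cx", "cy" (the principal point, pixels), "R" (3x3) and "t" (3): a world point X has camera coordinates R X + t. Camera axes: x right, y down, z forward; pixel columns grow to the right and rows downward; lengths in m; the calibration is good to about 2 mm. The wrist camera is an equidistant fisheye: a pixel r from the principal point sees the ray r / f radians off the axis. A picture is of the moment at which its call begins. There is no depth.
- manip.finish_job(): hands the job in, once; it reports no verdict.
The state is a dict: "t": time; "qpos": joint angles; "dq": joint speeds; "tau": joint torques, N m; "tcp_pos": TCP position; "tool_rot": TCP orientation; "force": force on the tool from outside, world axes, zero at the start; "torque": the same for the moment, N m; "width": opening from 0.0 (shut) to 1.0 (fully open).
Only numpy, scipy, OpenCV 4.12 (cv2) and the standard library are available. Lean on these libraries where they do the work, as an engineer would, in place of code of your own. Each camera call takes 0.05 s, during which the arm holds its last target.

## Task

The hot kettle needs the slatted pot stand, which is in the middle of the stack: lift the loaded tray off the stack and set it down on the free mat, lay the pot stand squarely in the middle of the white tile, and put the tray, still with the egg cup and salt pot standing on it, back squarely in the middle of the chopping board, which stays where it is. Last, stand the kettle in the middle of the pot stand. Set everything down gently and upright, and leave the other things on the shelf alone.

Things in the scene. Friction and masses are not known exactly. Their poses are not given: they have to be found in the camera images.
- tray_centre (a point): Wooden carrying tray, at first top of the stack: 150 (x) by 120 mm (y), 106 high, flat underside, floor 6 thick, rim at 20. A 12 by 12 mm bar runs along x above the middle between end posts, 134 mm of it free. Point: on the centre line, 53 mm above the underside; bar centre 47 mm above the point. Two loose things stand on its floor, tops up to 61 mm above the underside. 0.4 to 0.6 kg loaded.
- potstand_centre (a point): Slatted wooden pot stand, at first under the tray: 128 by 128 mm, 24 high. Three slats along x (14 mm wide, the upper 12 mm of the height) at y = -57, 0, 57 mm on two runners along y (at x = -50 and 50, 14 wide, the lower 12 mm). Open gaps of 43 mm each side of the middle slat. Point: its centre, 12 mm above the underside and 12 mm below the slat tops. 0.18 kg.
- board_top (a point): Dark wooden chopping board, loose, the bottom of the stack: 200 mm (x) by 150 mm (y), 18 mm thick, lying on the shelf. The point is the centre of its top face.
- tile_top (a point): Square white ceramic tile fixed on the shelf, 160 by 160 mm, 6 mm thick; sides along its x and y axes. The point is the centre of its top face.
- mat_top (a point): Empty thin rubber draining mat fixed on the shelf, 170 mm (x) by 140 mm (y), 4 mm thick: a free place to set the tray down. The point is the centre of its top face.
- kettle_centre (a point): Steel kettle on the shelf: round body 138 mm across, flat base 132 across, fixed lid, spout along +x reaching 107 mm from the axis, 147 high. Fixed handle bar over the middle of the lid: 80 mm long along x, 16 wide, 14 high. Point: on the vertical axis half-way up, 73.5 mm above the base; bar centre 66.5 mm above the point. 0.5 to 0.85 kg.
- eggcup_centre (a point): Glass egg cup standing loose on the tray, 42 mm across, 55 mm high; the point is its centre, half-way up. It rides along.
- saltpot_centre (a point): Small white ceramic salt pot standing loose on the tray, 42 mm across, 47 mm high; the point is its centre, half-way up. It rides along.
- mug_mid (a point): Ceramic mug, bystander, 72 mm across, 85 mm high; the point is half-way up.
- canister_mid (a point): Stainless steel sugar canister with hinged lid, bystander, 94 mm across, 126 mm high; the point is half-way up.
- scoop_mid (a point): Green plastic scoop, bystander, round cup 48 mm across with a flat handle along its -x, 105 mm from the point; the point is in its cup, half-way up.
- jar_mid (a point): Glass storage jar with steel cap, bystander, 68 mm across, 100 mm high; the point is half-way up.
- bowl_mid (a point): Small ceramic bowl, bystander, 110 mm across, 50 mm high; the point is half-way up.
- tin_mid (a point): Plain round metal tin, bystander, 60 mm across, 60 mm high; the point is half-way up.
Mind the look-alikes: they are no part of the job. There is more than one size of the part that bears board_top; the job needs the larger.

How it is judged (in metres and radians):
On the way, in this order (a step that is already met when the one before it is completed fails the run):
1. the loaded tray stands on the mat, let go (horizontal distance between tray_centre and mat_top below 0.05 m and height (world z) of tray_centre below 0.062 m and angle between tray_centre's own z axis and vertical below 0.06 rad and contact force between the fingers and tray below 0.1 N and z of eggcup_centre in the frame of tray_centre between -0.0265 and -0.0125 m and x of eggcup_centre in the frame of tray_centre between -0.07 and 0.07 m and y of eggcup_centre in the frame of tray_centre between -0.055 and 0.055 m and angle between each of eggcup_centre, saltpot_centre's own z axis and vertical below 0.2 rad and z of saltpot_centre in the frame of tray_centre between -0.0305 and -0.0165 m and x of saltpot_centre in the frame of tray_centre between -0.07 and 0.07 m and y of saltpot_centre in the frame of tray_centre between -0.055 and 0.055 m), for 0.1 s.
2. the pot stand lies squarely on the tile, let go (horizontal distance between potstand_centre and tile_top below 0.025 m and (angle between the x axis of potstand_centre and the x axis of tile_top, either way round below 0.2 rad or angle between the x axis of potstand_centre and the y axis of tile_top, either way round below 0.2 rad) and height (world z) of potstand_centre between 0.0145 and 0.0215 m and angle between potstand_centre's own z axis and vertical below 0.06 rad and contact force between the fingers and potstand below 0.1 N), for 0.1 s.
3. the loaded tray is back on the chopping board, let go (horizontal distance between tray_centre and board_top below 0.025 m and angle between the x axis of tray_centre and the x axis of board_top, either way round below 0.2 rad and height (world z) of tray_centre between 0.065 and 0.077 m and angle between tray_centre's own z axis and vertical below 0.06 rad and z of eggcup_centre in the frame of tray_centre between -0.0265 and -0.0125 m and x of eggcup_centre in the frame of tray_centre between -0.07 and 0.07 m and y of eggcup_centre in the frame of tray_centre between -0.055 and 0.055 m and angle between each of eggcup_centre, saltpot_centre's own z axis and vertical below 0.2 rad and z of saltpot_centre in the frame of tray_centre between -0.0305 and -0.0165 m and x of saltpot_centre in the frame of tray_centre between -0.07 and 0.07 m and y of saltpot_centre in the frame of tray_centre between -0.055 and 0.055 m and contact force between the fingers and tray below 0.1 N), for 0.1 s.
4. the kettle stands on the pot stand, let go (horizontal distance between kettle_centre and potstand_centre below 0.025 m and height (world z) of kettle_centre between 0.098 and 0.109 m and angle between kettle_centre's own z axis and vertical below 0.06 rad and contact force between the fingers and kettle below 0.1 N), for 0.1 s.
At the end, for the whole second after the job is handed in: Pot stand flat on the tile, kettle upright on the pot stand, tray on the chopping board with egg cup and salt pot upright on it: each within 25 mm of the middle, stand and tray square to within 0.2 rad; all released and at rest (all of step 2 and all of step 3 and all of step 4 and linear speed of each of tray, potstand, kettle, eggcup, saltpot below 0.02 m/s); the robot touches nothing.
It fails at once if a bystander is pushed more than 25 mm (distance of any of mug_mid, canister_mid, scoop_mid, jar_mid, bowl_mid, tin_mid from where it was at the start of the episode above 0.025 m).
It fails at once if the chopping board is shifted more than 25 mm (distance of board_top from where it was at the start of the episode above 0.025 m).
It fails at once if the egg cup or the salt pot is tipped over (angle between any of eggcup_centre, saltpot_centre's own z axis and vertical above 0.6 rad).
It fails at once if the kettle is tipped (angle between kettle_centre's own z axis and vertical above 0.5 rad).
It fails at once if tray, pot stand or kettle is dropped (falls freely by more than about 15 mm) ((linear speed of tray above 0.55 m/s and contact force between the fingers and tray below 0.1 N) or (linear speed of potstand above 0.55 m/s and contact force between the fingers and potstand below 0.1 N) or (linear speed of kettle above 0.55 m/s and contact force between the fingers and kettle below 0.1 N)).
It also fails if it takes over 72 s, if anything falls off the work surface, if the arm or the gripper's body presses on something with over 40 N, if the wrist force passes 120 N, or if a joint passes its speed limit or range.

## Working session

There is one attempt and no reset: what is moved stays moved. The work goes in short steps, Python scripts to look and compute and a shell command to move; the robot and the scene stay as the last step left them, time stands still between calls to the robot, and variables do not carry over. Pictures are saved under pics/ and viewed, and the job is handed in when it is done.

```bash
ls; mkdir -p pics
cat > h.py <<'E'
import numpy as np, cv2
from station import manip, optics
from scipy.spatial.transform import Rotation as Ro
def grab(n,fn=None):
    f=optics.grab_frame(n)
    if fn: cv2.imwrite('pics/'+fn,f['pixels'][:,:,::-1])
    return f
E
python3 - <<'E'
from h import *
print(manip.observe(), manip.grip_point_offset)
for n in ['side','top','wrist']:
    f=grab(n,n+'0.png'); print(n,f['vertical_fov'],f['cx'],f['cy'],f['R'],f['t'])
    np.savez(n+'0.npz',**{k:np.array(v) for k,v in f.items()})
E
```

```text
pics
{'t': 0.0, 'qpos': array([-7.56138925e+01,  5.26221964e+00,  7.05819825e+01,  1.43891802e-03,
        1.04265150e+02, -3.24865114e+00]), 'dq': array([-0.03121256, -0.05272758,  0.00596619, -0.00153276, -0.00240001,
        0.10993758]), 'tau': array([ 6.62301100e-04, -4.46453834e+01, -4.06439710e+01,  6.98432769e-02,
        2.94129294e-02, -1.40909519e-04]), 'tcp_pos': array([ 0.18170318, -0.57152031,  0.22151514]), 'tool_rot': array([-9.01090973e+01,  7.58988435e-03, -1.62364895e+02]), 'force': array([ 0.11311398, -0.52174718, -0.12402206]), 'torque': array([ 0.011167  ,  0.03195672, -0.04884294]), 'width': 0.9971167632341783} -0.0187
side 48.3914033758065 259.8563080789833 189.09568669944542 [[-0.96056047 -0.27731382  0.02050935]
 [-0.17556028  0.54760075 -0.81811491]
 [ 0.21564363 -0.78944947 -0.57468892]] [0.50917657 0.14743473 1.21616894]
top 47.09398917677065 247.70160411156718 195.4777677202717 [[ 0.01361284 -0.99989762 -0.00440914]
 [-0.99102014 -0.01290511 -0.13308849]
 [ 0.13301797  0.00618126 -0.99109435]] [0.02147643 0.49867255 1.4110869 ]
wrist 65.70646984690485 257.6792442999847 189.59384526877975 [[ 0.30331102 -0.95288944 -0.00203279]
 [-0.92241983 -0.29414617  0.25023925]
 [-0.23904827 -0.07402524 -0.9681819 ]] [-0.599671   -0.03176259  0.39106477]
```

View pics/side0.png

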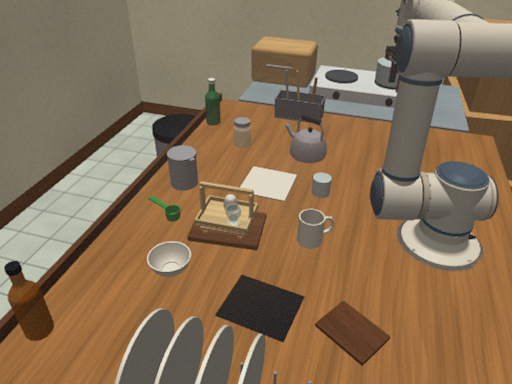

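View pics/top0.png

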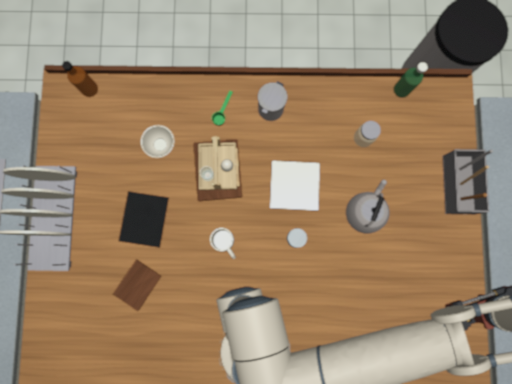

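View pics/wrist0.png

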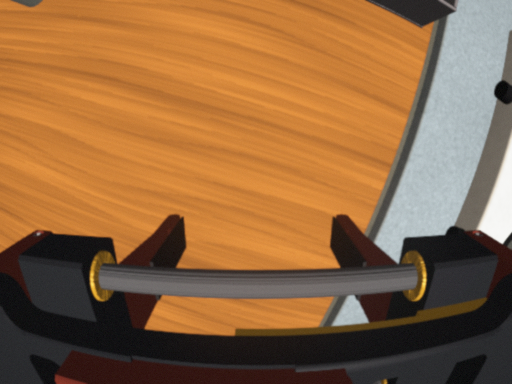

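The side view shows the stack at about (228,215), the tile at (268,182), the mat at (260,305) and the kettle at (308,145). In the top view they are at (217,170), (295,185), (144,219) and (367,211). I'll zoom in next.

Run:
```python
import cv2
s=cv2.imread('pics/side0.png');t=cv2.imread('pics/top0.png')
def c(im,x0,x1,y0,y1,k,n):
    cv2.imwrite('pics/'+n,cv2.resize(im[y0:y1,x0:x1],None,fx=k,fy=k,interpolation=cv2.INTER_CUBIC))
c(s,180,340,100,250,5,'sz.png'.replace('.','1.')) 
c(t,110,260,125,255,5,'tz1.png')
c(t,260,400,130,250,5,'tz2.png')
```

```text
(no output)
```

View pics/sz1.png

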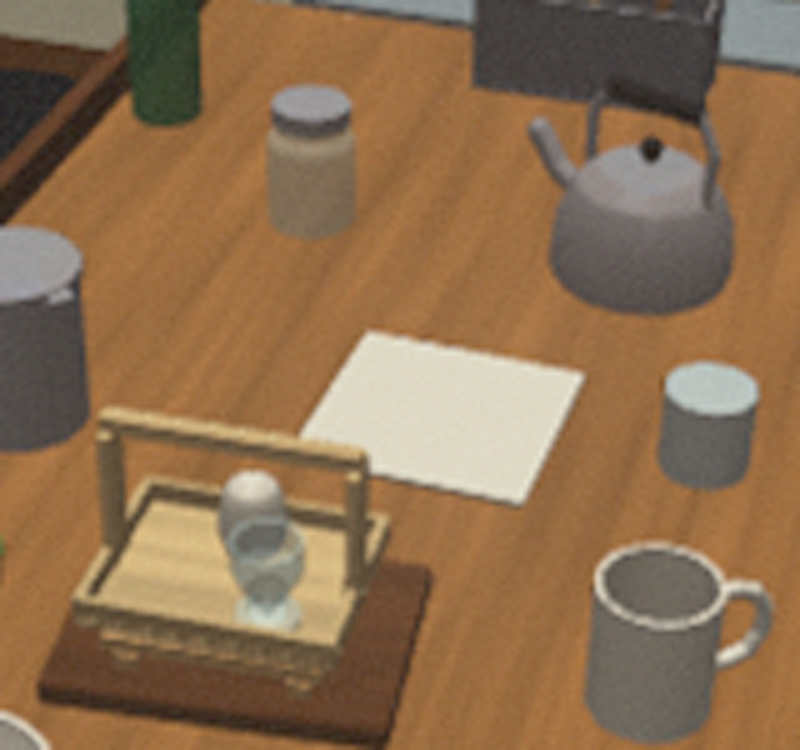

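View pics/tz1.png

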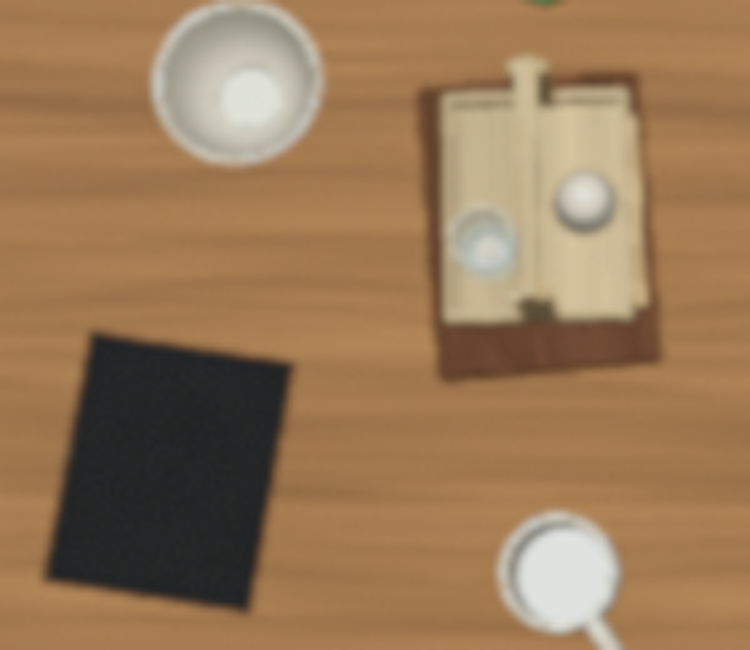

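View pics/tz2.png

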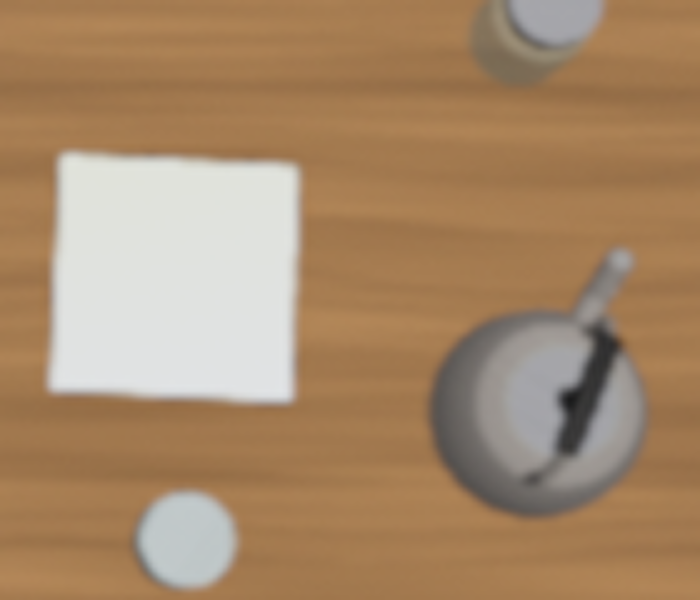

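```bash
cat >> h.py <<'E'
def ray(f,u,v):
    h=f['pixels'].shape[0] if 'pixels' in f else 384
    F=h/2/np.tan(np.radians(float(f['vertical_fov']))/2)
    d=np.array([(u-f['cx'])/F,(v-f['cy'])/F,1.])
    return -f['R'].T@f['t'], f['R'].T@d
def rayw(f,u,v):
    F=192/np.tan(np.radians(float(f['vertical_fov']))/2)
    x,y=u-f['cx'],v-f['cy'];r=np.hypot(x,y)+1e-9;th=r/F
    d=np.array([x/r*np.sin(th),y/r*np.sin(th),np.cos(th)])
    return -f['R'].T@f['t'], f['R'].T@d
def onz(cr,z):
    c,d=cr; return c+d*(z-c[2])/d[2]
def tri(a,b):
    A=[];B=[]
    M=np.zeros((3,3));v=np.zeros(3)
    for c,d in (a,b):
        d=d/np.linalg.norm(d);P=np.eye(3)-np.outer(d,d);M+=P;v+=P@c
    X=np.linalg.solve(M,v)
    gap=[np.linalg.norm((np.eye(3)-np.outer(d,d)/(d@d))@(X-c))*1000 for c,d in (a,b)]
    return X.round(4),np.round(gap,1)
def load(n): 
    z=np.load(n); return {k:z[k] for k in z.files}
def proj(f,X):
    F=192/np.tan(np.radians(float(f['vertical_fov']))/2)
    p=f['R']@np.asarray(X)+f['t']; return np.array([f['cx']+F*p[0]/p[2],f['cy']+F*p[1]/p[2]])
E
python3 - <<'E'
from h import *
T=load('top0.npz');S=load('side0.npz')
t1=lambda u,v:ray(T,110+(u+.5)/5-.5,125+(v+.5)/5-.5)
t2=lambda u,v:ray(T,260+(u+.5)/5-.5,130+(v+.5)/5-.5)
s1=lambda u,v:ray(S,180+(u+.5)/5-.5,100+(v+.5)/5-.5)
def quad(P,z,n):
    Q=np.array([onz(p,z) for p in P]);print(n,Q.mean(0).round(4),[np.linalg.norm(Q[i]-Q[i-1]).round(4) for i in range(4)])
    for i in range(4):
        d=Q[i]-Q[i-1];print('  edge',np.degrees(np.arctan2(d[1],d[0])).round(1))
quad([t2(60,153),t2(299,163),t2(294,402),t2(49,391)],.006,'tile')
quad([s1(367,331),s1(584,376),s1(524,503),s1(300,437)],.006,'tileS')
quad([t1(92,332),t1(293,365),t1(247,610),t1(45,578)],.004,'mat')
quad([t1(420,90),t1(637,72),t1(661,360),t1(442,380)],.018,'board')
print('bar far',tri(t1(527,64),s1(102,412)),'near',tri(t1(537,308),s1(366,459)))
print('handle sp',tri(t2(607,342),s1(612,88)),'other',tri(t2(568,448),s1(702,113)))
print('tile corners',tri(t2(60,153),s1(367+0,331)) ,tri(t2(299,163),s1(367,331)),tri(t2(294,402),s1(584,376)))
print('board corner',tri(t1(661,360),s1(432,570)),tri(t1(442,380),s1(382,742)))
E
```

```text
tile [ 0.5399 -0.1287  0.006 ] [np.float64(0.1618), np.float64(0.1613), np.float64(0.1621), np.float64(0.163)]
  edge -2.2
  edge -91.7
  edge 178.4
  edge 88.2
tileS [ 0.5398 -0.1345  0.006 ] [np.float64(0.1394), np.float64(0.1595), np.float64(0.1558), np.float64(0.1598)]
  edge -91.6
  edge 176.5
  edge 88.0
  edge -9.4
mat [0.42   0.3739 0.004 ] [np.float64(0.1662), np.float64(0.1373), np.float64(0.165), np.float64(0.1358)]
  edge -7.9
  edge -98.6
  edge 171.6
  edge 81.9
board [0.5869 0.13   0.018 ] [np.float64(0.1977), np.float64(0.1467), np.float64(0.1966), np.float64(0.1456)]
  edge 5.9
  edge -84.4
  edge -174.4
  edge 96.0
bar far (array([0.6639, 0.1308, 0.1484]), array([2.3, 2.3])) near (array([0.5143, 0.1217, 0.1428]), array([3.4, 3.4]))
handle sp (array([ 0.4827, -0.3759,  0.1407]), array([1.2, 1.2])) other (array([ 0.4156, -0.3501,  0.1438]), array([1., 1.]))
tile corners (array([ 0.5839, -0.0478,  0.1153]), array([15.5, 15.5])) (array([ 0.6175, -0.212 ,  0.0068]), array([0.8, 0.8])) (array([ 0.4576, -0.2077,  0.0032]), array([1., 1.]))
board corner (array([0.4971, 0.0478, 0.016 ]), array([0.4, 0.4])) (array([0.4837, 0.1937, 0.0099]), array([1.6, 1.6]))
```

```bash
cat >> h.py <<'E'
def to(x,y,z,yaw,n=8):
    o=manip.observe();R=Ro.from_euler('xyz',o['tool_rot'],degrees=True)
    d=R.inv().apply(np.array([x,y,z])-o['tcp_pos'])*1000
    dy=(yaw-o['tool_rot'][2]+180)%360-180
    Rt=Ro.from_euler('xyz',[-90,0,yaw],degrees=True)
    d2=Rt.inv().apply(np.array([x,y,z])-o['tcp_pos'])*1000
    print('t',o['t'],'pos',o['tcp_pos'].round(4),'rot',o['tool_rot'].round(2),'q',o['qpos'].round(1),'F',o['force'].round(1),'w',round(o['width']*87.8,1))
    print(' shift now-frame',d.round(1),' after-turn frame',d2.round(1),'rotvec tool',(R.inv()*Rt).as_rotvec(degrees=True).round(2),'yaw turn',dy)
E
python3 - <<'E'
from h import *
to(.589,.126,.30,-176.5)
f=load('wrist0.npz');print(-f['R'].T@f['t'])
T=load('top0.npz');S=load('side0.npz')
# knob height check
s=ray(S,180+652/5,100+150/5)
for z in(.09,.1,.11,.12,.13):print(z,onz(s,z).round(3))
E
```

```text
t 0.15 pos [ 0.1817 -0.5716  0.2218] rot [-9.0080e+01  1.0000e-02 -1.6236e+02] q [-75.6   5.3  70.6   0.  104.3  -3.2] F [-0.6  0.3  0.4] w 87.6
 shift now-frame [-599.5  -77.4 -541.5]  after-turn frame [-449.1  -78.2 -671.4] rotvec tool [8.000e-02 1.414e+01 1.000e-02] yaw turn -14.135125348897589
[ 0.24607174 -0.55181434  0.38535107]
0.09 [ 0.451 -0.386  0.09 ]
0.1 [ 0.448 -0.366  0.1  ]
0.11 [ 0.445 -0.347  0.11 ]
0.12 [ 0.442 -0.327  0.12 ]
0.13 [ 0.44  -0.308  0.13 ]
```

```bash
python3 -m jog '[[[0,-20,0,0,10,0,80],[-15,-15,-20,0,4.1,0,80],[-30,-10,-45,0,0,0,80],[-33,-5,-49,0,0,0,80],[-33,-5,-49,0,0,0,80],[-33,-5,-49,0,0,0,80],[-33,-5,-49,0,0,0,80],[-33,-5,-49,0,0,0,80]]]'
python3 - <<'E'
from h import *
to(.589,.126,.30,-176.5)
E
```

```text
t: 1.15
tcp_pos: [0.3713, -0.2467, 0.2926]
tool_rot: [-90.0, 0.0, -176.5]
force: [0.4, -0.4, -0.8]
width: 0.914
t 1.15 pos [ 0.3713 -0.2467  0.2926] rot [-9.0000e+01  1.0000e-02 -1.7648e+02] q [-38.  -16.8  83.9   0.  112.9  48.5] F [ 0.4 -0.4 -0.8] w 80.2
 shift now-frame [-240.2   -7.4 -358.7]  after-turn frame [-240.1   -7.4 -358.8] rotvec tool [-0.    0.02 -0.01] yaw turn -0.015937151724585874
```

```bash
python3 -m jog '[[[-34,-1,-50,0,0,0,80],[-34,-1,-50,0,0,0,80],[-34,-1,-50,0,0,0,80],[-34,-1,-50,0,0,0,80],[-34,-1,-50,0,0,0,80],[-34,-1,-50,0,0,0,80],[-26,-1,-40,0,0,0,80],[-10,0,-19,0,0,0,80]]]'
python3 - <<'E'
from h import *
f=grab('wrist','w1.png');np.savez('w1.npz',**{k:np.array(v) for k,v in f.items()})
to(.589,.126,.30,-176.5)
E
```

```text
t: 2.15
tcp_pos: [0.5886, 0.1267, 0.2983]
tool_rot: [-90.0, -0.1, -176.3]
force: [-0.9, -0.5, 0.1]
width: 0.91
t 2.2 pos [0.5888 0.1278 0.2981] rot [-9.0050e+01 -1.2000e-01 -1.7629e+02] q [9.000e+00 7.500e+00 6.040e+01 1.000e-01 1.123e+02 9.530e+01] F [-0.7  0.6 -1. ] w 80.1
 shift now-frame [-0.  -1.9  1.8]  after-turn frame [-0.1 -1.9  1.8] rotvec tool [0.05 0.21 0.12] yaw turn -0.21047081108338261
```

View pics/w1.png

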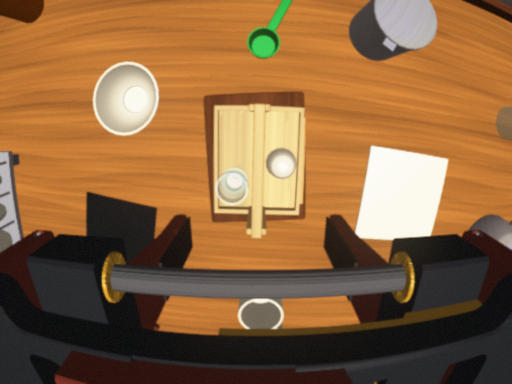

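The wrist view shows the tray with its bar running from about (259,104) to (257,236), the egg cup at (233,186) and the salt pot at (281,163).

Run:
```python
from h import *
import cv2
im=cv2.imread('pics/w1.png');cv2.imwrite('pics/w1z.png',cv2.resize(im[85:245,195:320],None,fx=4.5,fy=3.6 if 0 else 3.7,interpolation=cv2.INTER_CUBIC))
W=load('w1.npz');T=load('top0.npz')
t1=lambda u,v:ray(T,110+(u+.5)/5-.5,125+(v+.5)/5-.5)
for a,b in (((259.5,104.5),(527,64)),((257,236),(537,308))):
    print(onz(rayw(W,*a),.148).round(4), tri(rayw(W,*a),t1(*b)))
# board corners
Q=np.array([onz(rayw(W,*p),.018) for p in ((206,97),(304,93),(304,221))]);print(Q.round(4),np.linalg.norm(np.diff(Q,axis=0),axis=1))
```

```text
[0.6662 0.1293 0.148 ] (array([0.6662, 0.1304, 0.1326]), array([1.2, 1.2]))
[0.5197 0.1225 0.148 ] (array([0.5126, 0.122 , 0.1317]), array([0.1, 0.1]))
[[0.6777 0.2089 0.018 ]
 [0.6928 0.0642 0.018 ]
 [0.4935 0.0456 0.018 ]] [0.14554156 0.20014833]
```

View pics/w1z.png

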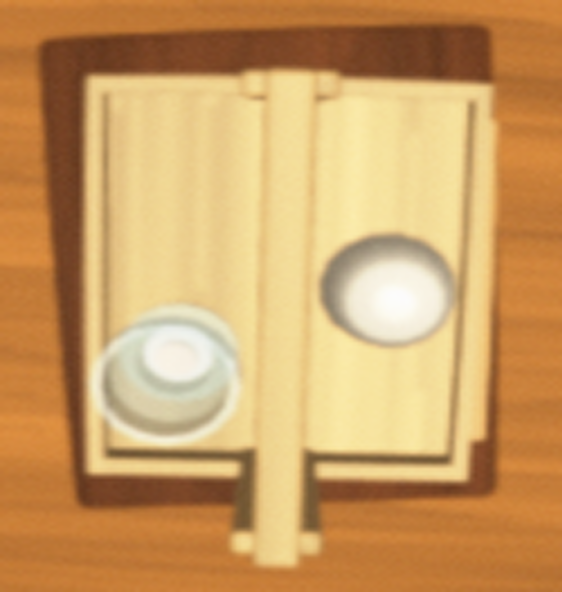

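```bash
python3 -m jog '[[[-2,15,2,0,0.5,0,50],[0,30,0,0,0,0,50],[0,35,0,0,0,0,50],[0,35,0,0,0,0,50],[0,30,0,0,0,0,50],[0,18,0,0,0,0,50],[0,8,0,0,0,0,50],[0,0,0,0,0,0,50]]]'
python3 - <<'E'
from h import *
f=grab('wrist','w2.png')
to(.591,.126,.123,-177)
E
```

```text
t: 3.2
tcp_pos: [0.5903, 0.1222, 0.1289]
tool_rot: [-90.0, 0.0, -177.0]
force: [-0.1, 0.7, 0.4]
width: 0.569
t 3.25 pos [0.5906 0.1225 0.1297] rot [-9.0000e+01  9.0000e-02 -1.7699e+02] q [ 8.5  5.7 79.4 -0.  94.8 95.5] F [ 0.4 -0.1 -0.5] w 49.9
 shift now-frame [-0.5  6.7 -3.5]  after-turn frame [-0.6  6.7 -3.5] rotvec tool [ 0.    0.01 -0.09] yaw turn -0.013831870221594045
```

View pics/w2.png

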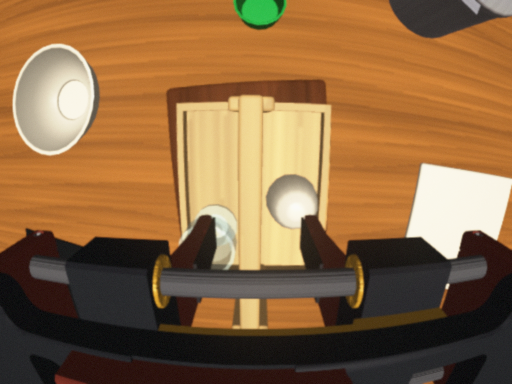

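The bar at column 250 sits just left of the middle of the fingers at column 258. I'll correct by 3.5 mm, go down 6 mm and close.

```bash
python3 -m jog '[[[-0.5,6,-3.5,0,0,0,50],[0,0,0,0,0,0,30],[0,0,0,0,0,0,15],[0,0,0,0,0,0,4],[0,0,0,0,0,0,4],[0,0,0,0,0,0,4],[0,0,0,0,0,0,4]]]'
python3 - <<'E'
from h import *
f=grab('wrist','w3.png')
to(.42,.374,.24,-177)
E
```

```text
t: 4.12
tcp_pos: [0.5906, 0.1265, 0.1227]
tool_rot: [-90.0, 0.0, -176.9]
force: [1.2, 0.9, -0.1]
width: 0.136
t 4.175 pos [0.5906 0.1265 0.1227] rot [-9.0020e+01  1.0000e-02 -1.7695e+02] q [ 8.8  6.  79.8  0.  94.2 95.8] F [-0.1  1.6  0.9] w 11.8
 shift now-frame [ 157.2 -117.3 -256.3]  after-turn frame [ 157.4 -117.3 -256.1] rotvec tool [ 0.02  0.05 -0.01] yaw turn -0.05034746175300597
```

View pics/w3.png

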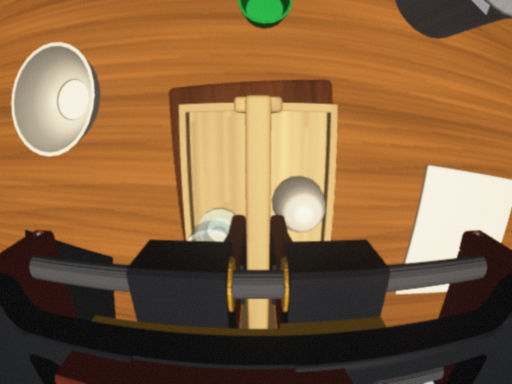

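The bar is gripped at an opening of 11.8 mm. I'll lift slowly.

```bash
python3 -m jog '[[[0,-2,0,0,0,0,4],[0,-5,0,0,0,0,4],[0,-10,0,0,0,0,4],[0,-15,0,0,0,0,4],[0,-20,0,0,0,0,4],[0,-20,0,0,0,0,4],[0,-15,0,0,0,0,4],[0,-8,0,0,0,0,4]]]'
python3 - <<'E'
from h import *
f=grab('wrist','w4.png')
f=grab('side','s4.png');np.savez('s4.npz',**{k:np.array(v) for k,v in f.items()})
to(.42,.374,.24,-177)
E
```

```text
t: 5.18
tcp_pos: [0.5909, 0.1263, 0.2194]
tool_rot: [-90.0, 0.1, -177.0]
force: [-0.5, 0.3, -4.8]
width: 0.135
t 5.275 pos [0.5909 0.1263 0.2189] rot [-9.0010e+01  1.0000e-01 -1.7696e+02] q [  8.8   5.7  70.3  -0.  103.8  95.8] F [-0.2  0.4 -5.7] w 11.9
 shift now-frame [ 157.5  -21.4 -256.4]  after-turn frame [ 157.7  -21.1 -256.3] rotvec tool [ 0.01  0.04 -0.1 ] yaw turn -0.03643244174082838
```

View pics/w4.png

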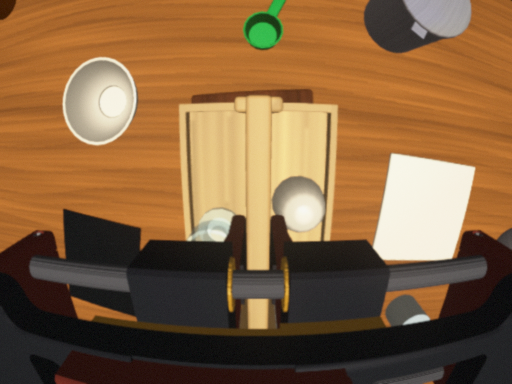

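View pics/s4.png

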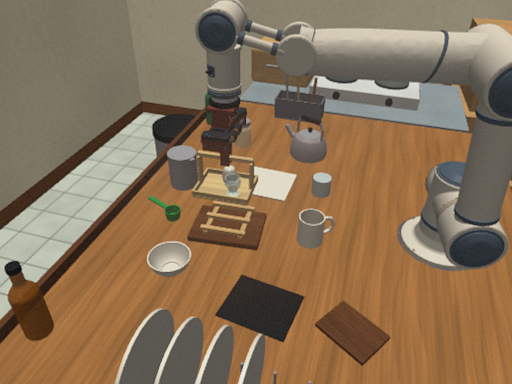

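```bash
python3 -m jog '[[[5,0,-8,0,0,0,4],[10,0,-17,0,0,0,4],[16,0,-26,0,0,0,4],[20,0,-32,0,0,0,4],[20,0,-32,0,0,0,4],[20,0,-32,0,0,0,4],[20,0,-32,0,0,0,4],[18,0,-29,0,0,0,4]]]'
python3 -m jog '[[[14,0,-23,0,0,0,4],[9,0,-15,0,0,0,4],[5,0,-8,0,0,0,4],[0,0,-1,0,0,0,4],[0,0,0,0,0,0,4]]]'
python3 - <<'E'
from h import *
f=grab('wrist','w5.png');np.savez('w5.npz',**{k:np.array(v) for k,v in f.items()})
f=grab('top','t5.png');np.savez('t5.npz',**{k:np.array(v) for k,v in f.items()})
f=grab('side','s5.png');np.savez('s5.npz',**{k:np.array(v) for k,v in f.items()})
to(.42,.374,.085,-177)
E
```

```text
t: 6.28
tcp_pos: [0.4485, 0.329, 0.2172]
tool_rot: [-90.0, -0.1, -176.9]
force: [-0.4, -0.2, -4.9]
width: 0.133
t: 6.9
tcp_pos: [0.4208, 0.372, 0.2175]
tool_rot: [-90.0, 0.0, -177.0]
force: [-0.5, 0.3, -4.7]
width: 0.131
t 7.05 pos [0.4208 0.372  0.2176] rot [ -89.99    0.   -177.03] q [ 38.   -0.8  77.2  -0.  103.6 125. ] F [ 0.1 -0.4 -5.3] w 12.0
 shift now-frame [  0.7 132.6  -2.1]  after-turn frame [  0.7 132.6  -2.1] rotvec tool [-0.01 -0.03 -0.  ] yaw turn 0.030745967176500244
```

View pics/s5.png

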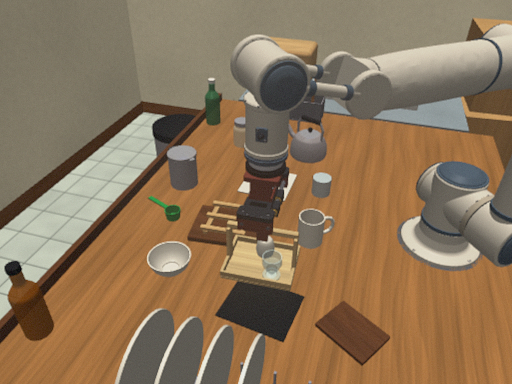

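View pics/t5.png

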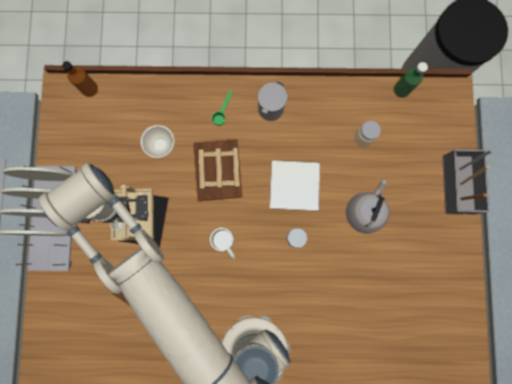

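View pics/w5.png

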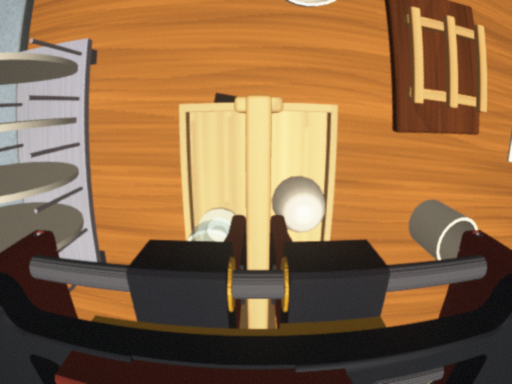

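```bash
python3 -m jog '[[[0,8,-1,0,0,0,4],[0,18,-1,0,0,0,4],[0,25,0,0,0,0,4],[0,25,0,0,0,0,4],[0,22,0,0,0,0,4],[0,16,0,0,0,0,4],[0,9,0,0,0,0,4],[0,5,0,0,0,0,4]]]'
python3 -m jog '[[[0,2,0,0,0,0,4],[0,1,0,0,0,0,4],[0,0,0,0,0,0,4]]]'
```

```text
t: 8.05
tcp_pos: [0.4202, 0.3745, 0.0892]
tool_rot: [-90.0, -0.0, -177.0]
force: [-0.4, -0.2, -4.4]
width: 0.134
t: 8.43
tcp_pos: [0.4204, 0.3747, 0.0872]
tool_rot: [-90.0, 0.0, -177.0]
force: [0.6, 0.4, -5.1]
width: 0.133
```

```bash
python3 -m jog '[[[0,1,0,0,0,0,4],[0,1,0,0,0,0,4],[0,0,0,0,0,0,4]]]'
```

```text
t: 8.8
tcp_pos: [0.4202, 0.3746, 0.0847]
tool_rot: [-90.0, 0.0, -177.0]
force: [-0.1, 0.1, -4.1]
width: 0.131
```

```bash
python3 -m jog '[[[0,1,0,0,0,0,4],[0,0,0,0,0,0,4]]]'
```

```text
t: 9.05
tcp_pos: [0.4203, 0.3747, 0.0847]
tool_rot: [-90.0, 0.0, -177.0]
force: [-1.6, -1.4, 2.1]
width: 0.138
```

Contact at z 0.0847, as predicted. I'll release.

```bash
python3 -m jog '[[[0,0,0,0,0,0,25],[0,0,0,0,0,0,45],[0,0,0,0,0,0,45],[0,0,0,0,0,0,45],[0,-4,0,0,0,0,45],[0,-15,0,0,0,0,45],[0,-30,0,0,0,0,45],[0,-45,0,0,0,0,45]]]'
python3 - <<'E'
from h import *
f=grab('wrist','w6.png');np.savez('w6.npz',**{k:np.array(v) for k,v in f.items()})
f=grab('side','s6.png');np.savez('s6.npz',**{k:np.array(v) for k,v in f.items()})
T=load('t5.npz')
im=cv2.imread('pics/t5.png');cv2.imwrite('pics/t5z.png',cv2.resize(im[130:210,180:260],None,fx=7,fy=7,interpolation=cv2.INTER_CUBIC))
to(.587,.128,.20,-177)
E
```

```text
t: 10.05
tcp_pos: [0.4197, 0.3742, 0.1783]
tool_rot: [-89.9, -0.1, -177.0]
force: [0.7, 0.2, 0.6]
width: 0.512
t 10.15 pos [0.422  0.376  0.1855] rot [ -90.37    0.53 -176.96] q [ 38.3  -1.   80.6   0.   99.7 125.2] F [-0.1 -0.9  1.4] w 45.0
 shift now-frame [-151.7  -14.8  256.3]  after-turn frame [-151.8  -14.5  256.3] rotvec tool [ 0.37  0.04 -0.53] yaw turn -0.03571109693146468
```

View pics/w6.png

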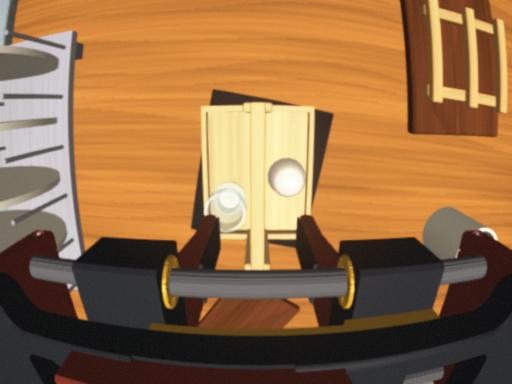

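View pics/t5z.png

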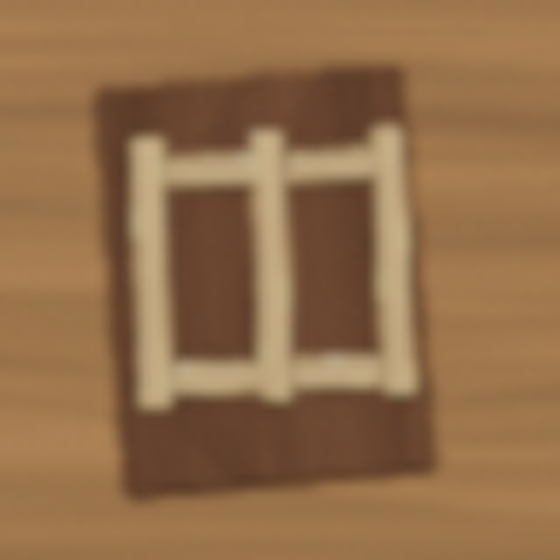

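View pics/s6.png

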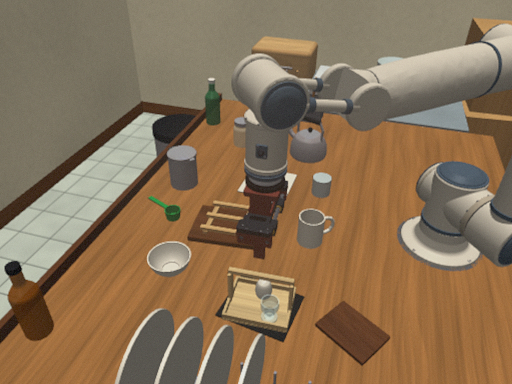

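The tray stands on the mat with both loads upright. The top crop shows the pot stand's middle slat running from (267,130) to (278,400).

Run:
```python
from h import *
T=load('t5.npz')
t=lambda u,v:ray(T,180+(u+.5)/7-.5,130+(v+.5)/7-.5)
Q=np.array([onz(t(*p),.042) for p in ((148,137),(267,129),(387,125),(402,395),(278,401),(156,409))])
print(Q.round(4),Q.mean(0).round(4))
for a,b in((0,5),(1,4),(2,3)):
    d=Q[a]-Q[b];print(np.linalg.norm(d).round(4),np.degrees(np.arctan2(d[1],d[0])).round(2))
S=load('s4.npz');im=cv2.imread('pics/s4.png');cv2.imwrite('pics/s4z.png',cv2.resize(im[190:255,180:280],None,fx=8,fy=8,interpolation=cv2.INTER_CUBIC))
```

```text
[[0.6498 0.1855 0.042 ]
 [0.6543 0.1294 0.042 ]
 [0.657  0.0727 0.042 ]
 [0.528  0.0635 0.042 ]
 [0.5244 0.1213 0.042 ]
 [0.5199 0.1782 0.042 ]] [0.5889 0.1251 0.042 ]
0.1301 3.24
0.1302 3.56
0.1293 4.11
```

View pics/s4z.png

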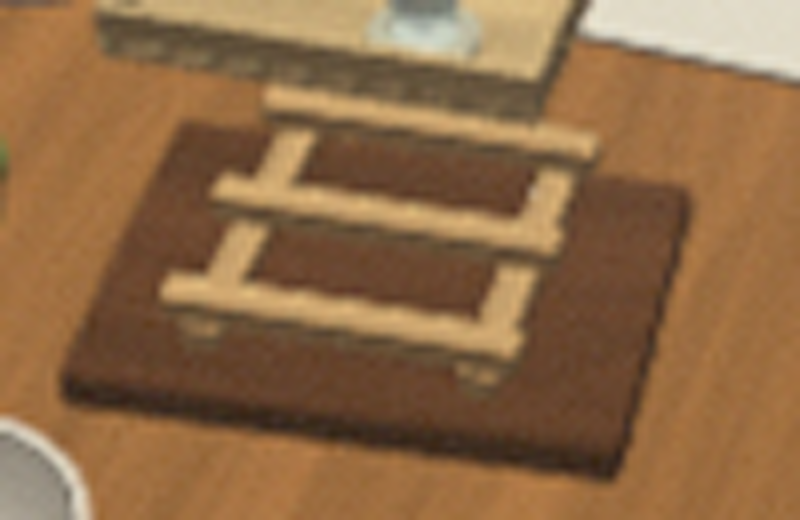

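```bash
python3 - <<'E'
from h import *
T=load('t5.npz');S=load('s4.npz')
t=lambda u,v:ray(T,180+(u+.5)/7-.5,130+(v+.5)/7-.5)
s=lambda u,v:ray(S,180+(u+.5)/8-.5,190+(v+.5)/8-.5)
print(tri(t(267,129),s(223,178)),tri(t(278,401),s(556,232)))
to(.589,.125,.13,-176.4)
E
python3 -m jog '[[[-15,-5,25,0,-0.6,0,40],[-26,0,44,0,0,0,40],[-28,0,47,0,0,0,40],[-28,4,47,0,0,0,40],[-28,10,47,0,0,0,40],[-20,15,32,0,0,0,40],[-6,10,12,0,0,0,40],[0,10,2,0,0,0,40]]]'
python3 - <<'E'
from h import *
f=grab('wrist','w7.png');np.savez('w7.npz',**{k:np.array(v) for k,v in f.items()})
to(.589,.125,.13,-176.4)
E
```

```text
(array([0.6519, 0.1287, 0.047 ]), array([1.2, 1.2])) (array([0.5257, 0.1214, 0.0463]), array([2., 2.]))
t 10.15 pos [0.422  0.376  0.1855] rot [ -90.37    0.53 -176.96] q [ 38.3  -1.   80.6   0.   99.7 125.2] F [-0.1 -0.9  1.4] w 45.0
 shift now-frame [-152.9   55.2  259.9]  after-turn frame [-150.9   55.5  261. ] rotvec tool [ 0.37 -0.56 -0.53] yaw turn 0.5642889030685296
t: 11.15
tcp_pos: [0.5869, 0.1284, 0.1333]
tool_rot: [-90.0, -0.0, -176.4]
force: [-0.7, -0.8, 1.1]
width: 0.454
t 11.2 pos [0.586  0.1288 0.1317] rot [-9.0010e+01 -1.4000e-01 -1.7636e+02] q [ 9.1  5.4 79.5  0.  95.2 95.5] F [-0.2 -0.6 -0.6] w 40.1
 shift now-frame [-2.7  1.7  3.9]  after-turn frame [-2.7  1.7  3.9] rotvec tool [0.01 0.04 0.14] yaw turn -0.03914598574905881
```

View pics/w7.png

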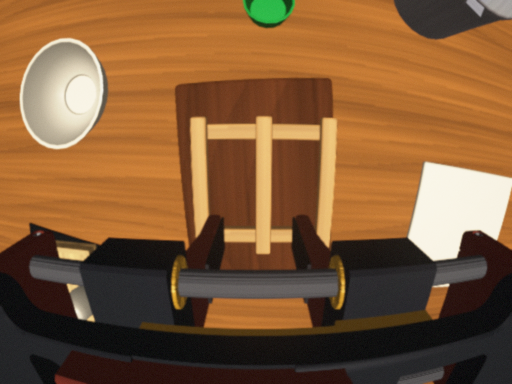

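```bash
python3 - <<'E'
from h import *
W=load('w7.npz')
for p in ((263.5,118),(263.5,253),(198,119),(329,119)):print(onz(rayw(W,*p),.042).round(4))
E
python3 -m jog '[[[-2.5,12,4,0,0,0,40],[0,20,0,0,0,0,40],[0,25,0,0,0,0,40],[0,18,0,0,0,0,40],[0,10,0,0,0,0,40],[0,5,0,0,0,0,40],[0,0,0,0,0,0,40]]]'
python3 - <<'E'
from h import *
f=grab('wrist','w8.png')
to(.589,.125,.023,-176.4)
E
```

```text
[0.6514 0.127  0.042 ]
[0.5264 0.1185 0.042 ]
[0.6478 0.1832 0.042 ]
[0.6553 0.0703 0.042 ]
t: 12.08
tcp_pos: [0.5898, 0.1247, 0.0439]
tool_rot: [-90.0, 0.0, -176.4]
force: [0.4, 0.5, 0.5]
width: 0.456
t 12.125 pos [0.59   0.1247 0.0444] rot [-9.0010e+01  6.0000e-02 -1.7637e+02] q [ 8.7  7.8 85.9  0.  86.2 95.1] F [ 0.2 -0.5 -0. ] w 39.7
 shift now-frame [ 1.  21.3 -0.3]  after-turn frame [ 1.  21.4 -0.3] rotvec tool [ 0.01  0.03 -0.06] yaw turn -0.03341495529258509
```

View pics/w8.png

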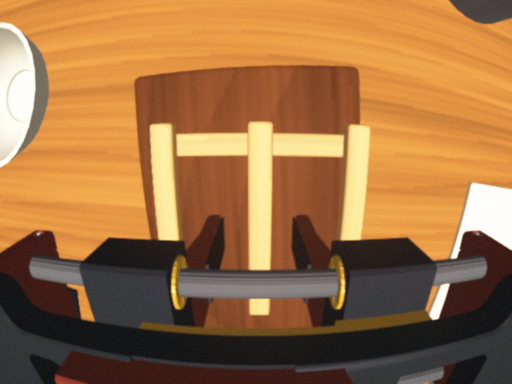

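The slat at column 260 is centred between the fingers, whose middle is at column 258. I'll go down 21 mm and close.

```bash
python3 -m jog '[[[0,8,0,0,0,0,40],[0,8,0,0,0,0,40],[0,5,0,0,0,0,40],[0,0,0,0,0,0,25],[0,0,0,0,0,0,8],[0,0,0,0,0,0,8],[0,0,0,0,0,0,8]]]'
python3 -m jog '[[[0,0,0,0,0,0,6],[0,-3,0,0,0,0,6],[0,-8,0,0,0,0,6],[0,-15,0,0,0,0,6],[0,-22,0,0,0,0,6],[0,-22,0,0,0,0,6],[0,-15,0,0,0,0,6],[0,-8,0,0,0,0,6]]]'
python3 - <<'E'
from h import *
f=grab('wrist','w9.png');np.savez('w9.npz',**{k:np.array(v) for k,v in f.items()})
f=grab('side','s9.png')
to(.54,-.129,.11,178)
E
```

```text
t: 13.0
tcp_pos: [0.5898, 0.1246, 0.023]
tool_rot: [-90.0, 0.0, -176.4]
force: [0.6, -1.1, 0.7]
width: 0.156
t: 14.0
tcp_pos: [0.59, 0.1247, 0.1172]
tool_rot: [-90.0, 0.1, -176.4]
force: [-0.2, -0.0, -2.0]
width: 0.155
t 14.1 pos [0.59   0.1247 0.1167] rot [-9.0010e+01  9.0000e-02 -1.7636e+02] q [ 8.7  5.9 80.6  0.  93.5 95.1] F [-0.6  0.5 -1.7] w 13.6
 shift now-frame [ 66.    6.5 250.1]  after-turn frame [ 41.1   6.7 255.3] rotvec tool [ 0.02  5.64 -0.09] yaw turn -5.6368347297625405
```

View pics/w9.png

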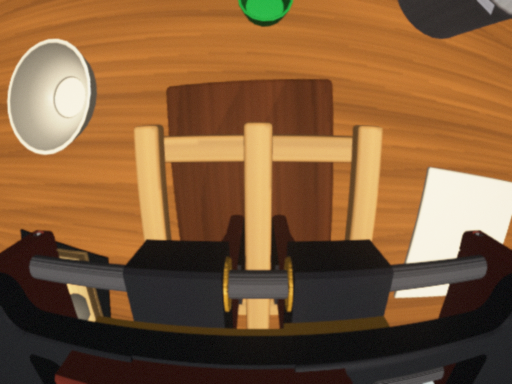

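View pics/s9.png

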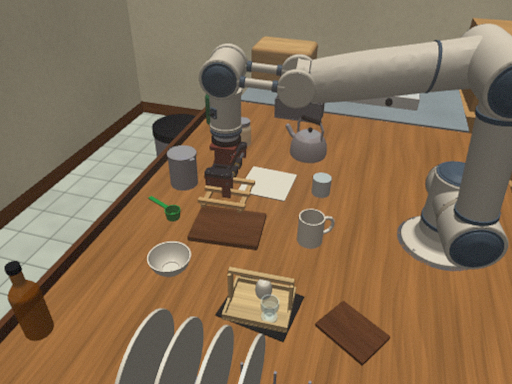

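```bash
python3 -m jog '[[[0,0,0,0,5.6,0,6],[3,0,18,0,0,0,6],[6,0,36,0,0,0,6],[7,0,44,0,0,0,6],[7,0,44,0,0,0,6],[7,0,44,0,0,0,6],[6,0,36,0,0,0,6],[4,0,22,0,0,0,6]]]'
python3 -m jog '[[[1,0,10,0,0,0,6],[0,5,2,0,0,0,6],[0,0,0,0,0,0,6]]]'
python3 - <<'E'
from h import *
f=grab('wrist','w10.png');np.savez('w10.npz',**{k:np.array(v) for k,v in f.items()})
f=grab('side','s10.png')
f=grab('top','t10.png')
to(.54,-.129,.012,178)
E
```

```text
t: 15.1
tcp_pos: [0.5398, -0.1205, 0.1149]
tool_rot: [-90.0, -0.1, 178.0]
force: [0.7, -0.3, -2.7]
width: 0.154
t: 15.48
tcp_pos: [0.5395, -0.1292, 0.1097]
tool_rot: [-90.0, -0.1, 178.1]
force: [-0.5, -0.3, -1.7]
width: 0.155
t 15.625 pos [ 0.54   -0.129   0.1105] rot [-9.0010e+01 -1.0000e-02  1.7811e+02] q [-17.   -1.3  88.5   0.   92.8  74.9] F [ 0.2 -0.6 -1.3] w 13.5
 shift now-frame [-0.  98.5  0. ]  after-turn frame [-0.  98.5 -0. ] rotvec tool [0.01 0.11 0.01] yaw turn -0.11434813174949454
```

View pics/w10.png

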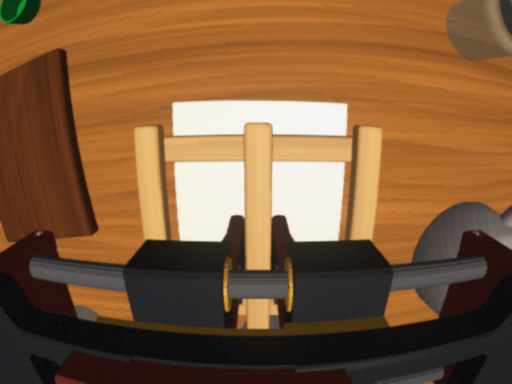

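View pics/s10.png

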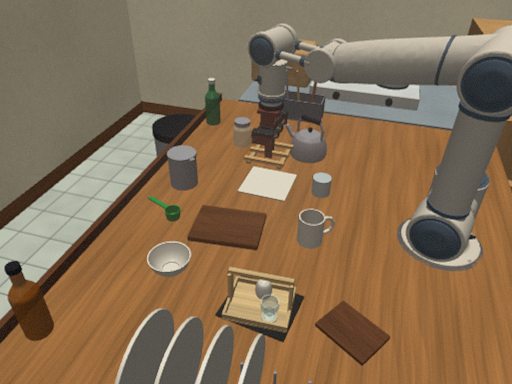

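```bash
python3 - <<'E'
from h import *
W=load('w10.npz')
a,b=[onz(rayw(W,*p),.006) for p in ((173,102),(346.5,104))];print(a,b,(a+b)/2, 'ctr',(a+b)/2-[.08,0,0])
E
python3 -m jog '[[[0,8,0,0,0,0,6],[0,18,0,0,0,0,6],[0,22,0,0,0,0,6],[0,18,0,0,0,0,6],[0,14,0,0,0,0,6],[0,9,0,0,0,0,6],[0,4,0,0,0,0,6],[0,1,0,0,0,0,6]]]'
```

```text
[ 0.62263916 -0.05526685  0.006     ] [ 0.61578806 -0.21338057  0.006     ] [ 0.61921361 -0.13432371  0.006     ] ctr [ 0.53921361 -0.13432371  0.006     ]
t: 16.62
tcp_pos: [0.5401, -0.1299, 0.0169]
tool_rot: [-90.0, 0.0, 178.0]
force: [-0.4, -0.2, -1.5]
width: 0.158
```

```bash
python3 -m jog '[[[0,2,1,0,0,0,6],[0,2,0,0,0,0,6],[0,1,0,0,0,0,6],[0,0,0,0,0,0,6]]]'
```

```text
t: 17.12
tcp_pos: [0.5398, -0.1308, 0.0116]
tool_rot: [-90.0, -0.0, 178.0]
force: [0.9, 0.2, -2.1]
width: 0.158
```

```bash
python3 -m jog '[[[0,1,0,0,0,0,6],[0,0,0,0,0,0,6]]]'
```

```text
t: 17.38
tcp_pos: [0.5399, -0.1308, 0.011]
tool_rot: [-90.0, 0.0, 178.0]
force: [-1.4, 0.2, 0.7]
width: 0.154
```

Contact at z 0.011, as expected. I'll release to 40 mm and lift off.

```bash
python3 -m jog '[[[0,0,0,0,0,0,25],[0,0,0,0,0,0,38],[0,0,0,0,0,0,38],[0,0,0,0,0,0,38],[0,-4,0,0,0,0,38],[0,-15,0,0,0,0,38],[0,-35,0,0,0,0,38],[0,-50,0,0,0,0,38]]]'
python3 - <<'E'
from h import *
f=grab('wrist','w11.png');np.savez('w11.npz',**{k:np.array(v) for k,v in f.items()})
to(.4205,.3745,.18,-177)
E
```

```text
t: 18.38
tcp_pos: [0.5391, -0.1306, 0.1154]
tool_rot: [-90.0, -0.1, 178.0]
force: [0.7, 0.4, 0.2]
width: 0.43
t 18.425 pos [ 0.5424 -0.1315  0.1249] rot [-89.84   0.6  178.04] q [-17.1  -1.7  87.4   0.   93.6  74.8] F [ 0.4 -0.6  5. ] w 37.8
 shift now-frame [ 138.5  -57.9 -501.4]  after-turn frame [  95.2  -55.1 -511.7] rotvec tool [-0.19 -4.96 -0.6 ] yaw turn 4.962434592061186
```

View pics/w11.png

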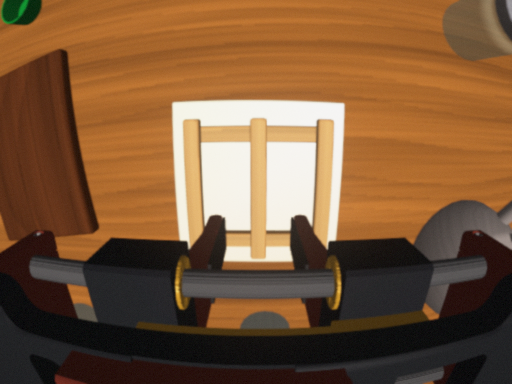

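The stand is centred on the tile. I'll go back to the tray.

```bash
python3 -m jog '[[[0,-20,0,0,-5,0,45],[5,-15,-25,0,0,0,45],[8,-8,-45,0,0,0,45],[10,-4,-55,0,0,0,45],[10,-4,-55,0,0,0,45],[10,-4,-55,0,0,0,45],[10,0,-55,0,0,0,45],[10,0,-55,0,0,0,45]]]'
python3 -m jog '[[[10,0,-55,0,0,0,45],[10,0,-50,0,0,0,45],[8,0,-40,0,0,0,45],[4,0,-16,0,0,0,45],[0,0,-5,0,0,0,45]]]'
python3 - <<'E'
from h import *
f=grab('wrist','w12.png');np.savez('w12.npz',**{k:np.array(v) for k,v in f.items()})
f=grab('side','s12.png')
to(.4203,.3747,.0847,-177)
E
```

```text
t: 19.42
tcp_pos: [0.4582, 0.2121, 0.1712]
tool_rot: [-90.0, 0.1, -177.0]
force: [0.5, 0.0, 0.3]
width: 0.513
t: 20.05
tcp_pos: [0.4178, 0.3748, 0.1702]
tool_rot: [-90.0, 0.0, -176.9]
force: [0.4, 0.1, 0.8]
width: 0.515
t 20.15 pos [0.4183 0.374  0.17  ] rot [-8.9990e+01  3.0000e-02 -1.7699e+02] q [ 38.3  -1.   82.3  -0.   98.8 125.3] F [ 0.1  0.2 -1.1] w 45.2
 shift now-frame [-2.  85.3 -0.7]  after-turn frame [-2.  85.3 -0.6] rotvec tool [-0.01  0.01 -0.03] yaw turn -0.008326005785221469
```

View pics/w12.png

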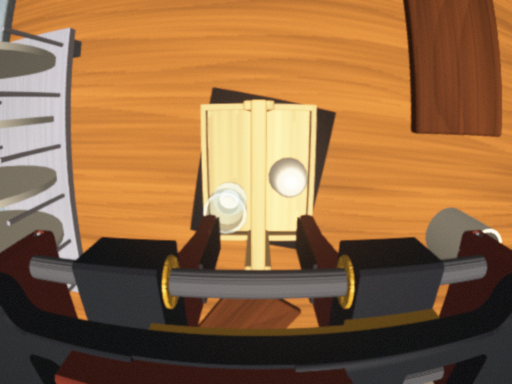

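View pics/s12.png

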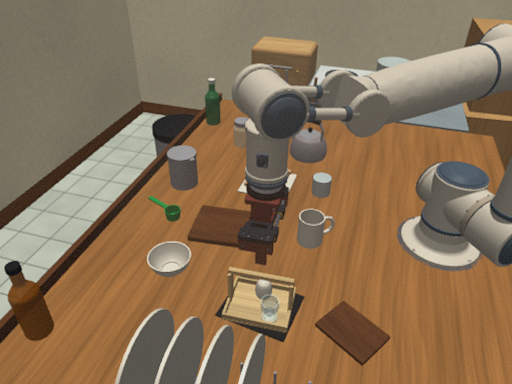

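The bar at column 259 is between the fingers. I'll descend and grip.

```bash
python3 -m jog '[[[-2,10,-0.7,0,0,0,45],[0,22,0,0,0,0,45],[0,25,0,0,0,0,45],[0,18,0,0,0,0,45],[0,8,0,0,0,0,45],[0,2,0,0,0,0,45],[0,0,0,0,0,0,30],[0,0,0,0,0,0,15]]]'
python3 -m jog '[[[0,0,0,0,0,0,4],[0,0,0,0,0,0,4],[0,0,0,0,0,0,4],[0,0,0,0,0,0,4],[0,-2,0,0,0,0,4],[0,-4,0,0,0,0,4]]]'
python3 - <<'E'
from h import *
f=grab('wrist','w13.png')
to(.586,.128,.20,-175)
E
```

```text
t: 21.15
tcp_pos: [0.4202, 0.3756, 0.0857]
tool_rot: [-90.1, 0.1, -177.0]
force: [-0.3, 0.9, -0.0]
width: 0.327
t: 21.9
tcp_pos: [0.419, 0.3751, 0.0893]
tool_rot: [-89.9, -0.1, -176.9]
force: [-0.9, 0.3, -6.0]
width: 0.135
t 21.95 pos [0.4194 0.3753 0.0903] rot [-8.9980e+01 -7.0000e-02 -1.7695e+02] q [ 38.3   0.4  88.9   0.   90.8 125.3] F [ 0.2  0.2 -5.4] w 11.9
 shift now-frame [-153.  -109.8  255.8]  after-turn frame [-144.4 -109.7  260.9] rotvec tool [-0.01 -1.95  0.07] yaw turn 1.9516083571020602
```

View pics/w13.png

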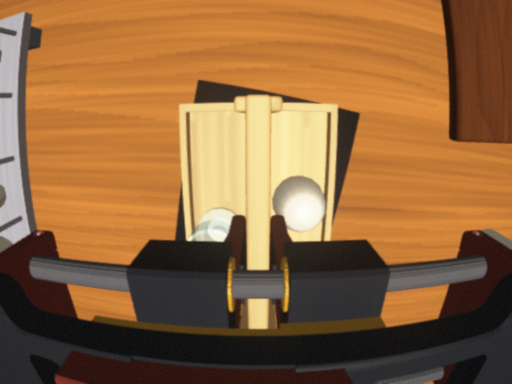

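```bash
python3 -m jog '[[[0,-10,0,0,0,0,4],[0,-16,0,0,-1,0,4],[0,-20,0,0,-1,0,4],[0,-18,0,0,0,0,4],[-5,-10,9,0,0,0,4],[-10,-4,18,0,0,0,4],[-14,0,26,0,0,0,4],[-18,0,32,0,0,0,4]]]'
python3 -m jog '[[[-18,0,32,0,0,0,4],[-18,0,32,0,0,0,4],[-18,0,32,0,0,0,4],[-16,0,28,0,0,0,4],[-12,0,22,0,0,0,4],[-8,0,15,0,0,0,4],[-4,0,7,0,0,0,4],[0,0,0,0,0,0,4]]]'
python3 - <<'E'
from h import *
f=grab('wrist','w14.png');np.savez('w14.npz',**{k:np.array(v) for k,v in f.items()})
f=grab('side','s14.png')
to(.586,.128,.0987,-174.8)
E
```

```text
t: 22.95
tcp_pos: [0.4748, 0.2928, 0.1679]
tool_rot: [-89.9, -0.1, -175.0]
force: [-0.1, 0.6, -4.3]
width: 0.134
t: 23.95
tcp_pos: [0.5825, 0.1353, 0.1684]
tool_rot: [-90.0, -0.0, -175.0]
force: [-0.3, -0.3, -4.6]
width: 0.133
t 24.05 pos [0.5822 0.1363 0.1687] rot [-9.0030e+01 -1.0000e-02 -1.7492e+02] q [ 9.9  4.7 76.6  0.  98.8 94.8] F [-0.2  0.2 -5.8] w 11.6
 shift now-frame [-3.1 69.9  8.6]  after-turn frame [-3.  70.   8.6] rotvec tool [ 0.03 -0.12  0.01] yaw turn 0.12192768066930171
```

View pics/w14.png

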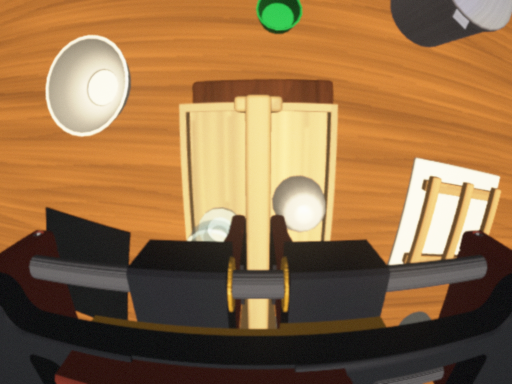

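View pics/s14.png

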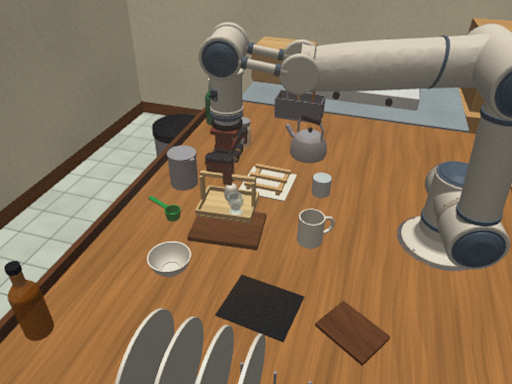

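Run:
```python
from h import *
for n,a,b in (('w14.npz',(193,82),(332,81)),('w7.npz',(176,87),(331,79))):
    W=load(n);a,b=[onz(rayw(W,*p),.018) for p in (a,b)]
    m=(a+b)/2;d=a-b;d/=np.linalg.norm(d);ax=np.array([-d[1],d[0],0]);c=m+ax*.1
    c=m-np.array([d[1],-d[0],0])*.1
    print(a.round(4),b.round(4),np.linalg.norm(a-b).round(4),'ctr',c.round(4),'yaw',np.degrees(np.arctan2(-d[0],d[1])).round(1))
```

```text
[0.6796 0.212  0.018 ] [0.6942 0.0656 0.018 ] 0.1471 ctr [0.5874 0.1289 0.018 ] yaw 5.7
[0.6775 0.2111 0.018 ] [0.6939 0.0654 0.018 ] 0.1466 ctr [0.5863 0.127  0.018 ] yaw 6.4
```

```bash
python3 -m jog '[[[-1,5,3,0,-0.3,0,4],[-2,10,4,0,0,0,4],[-1,14,1.5,0,0,0,4],[0,15,0,0,0,0,4],[0,11,0,0,0,0,4],[0,7,0,0,0,0,4],[0,4,0,0,0,0,4],[0,1,0,0,0,0,4]]]'
python3 -m jog '[[[0,1,0,0,0,0,4],[0,0,0,0,0,0,4]]]'
```

```text
t: 25.05
tcp_pos: [0.5874, 0.1276, 0.1017]
tool_rot: [-90.0, 0.0, -174.7]
force: [-0.1, 0.9, -5.1]
width: 0.134
t: 25.3
tcp_pos: [0.5874, 0.1276, 0.101]
tool_rot: [-90.0, 0.0, -174.7]
force: [0.7, -0.8, -5.2]
width: 0.133
```

```bash
python3 -m jog '[[[0,1,0,0,0,0,4],[0,1,0,0,0,0,4],[0,0,0,0,0,0,4]]]'
python3 -m jog '[[[0,0.6,0,0,0,0,4],[0,0,0,0,0,0,4]]]'
```

```text
t: 25.68
tcp_pos: [0.5873, 0.1274, 0.0989]
tool_rot: [-90.0, 0.0, -174.7]
force: [-0.5, -0.8, -3.8]
width: 0.132
t: 25.92
tcp_pos: [0.5874, 0.1273, 0.0989]
tool_rot: [-90.0, 0.0, -174.7]
force: [-2.5, -2.4, 1.5]
width: 0.131
```

Contact. I'll release and rise.

```bash
python3 -m jog '[[[0,0,0,0,0,0,25],[0,0,0,0,0,0,45],[0,0,0,0,0,0,45],[0,0,0,0,0,0,45],[0,-4,0,0,0,0,45],[0,-15,0,0,0,0,45],[0,-35,0,0,0,0,45],[0,-50,0,0,0,0,45]]]'
python3 - <<'E'
from h import *
f=grab('wrist','w15.png');np.savez('w15.npz',**{k:np.array(v) for k,v in f.items()})
f=grab('side','s15.png')
to(.449,-.363,.23,159)
E
```

```text
t: 26.92
tcp_pos: [0.5867, 0.1274, 0.2027]
tool_rot: [-90.0, -0.1, -174.7]
force: [0.7, 0.4, 0.3]
width: 0.514
t 27.025 pos [0.5895 0.1279 0.211 ] rot [ -90.05    0.72 -174.66] q [  9.    4.9  72.    0.  102.3  93.7] F [0.5 0.3 0.6] w 44.7
 shift now-frame [185.3 -21.8 475.7]  after-turn frame [-44.7 -19.  508.6] rotvec tool [ 0.21 26.34 -0.7 ] yaw turn -26.335050808238407
```

View pics/w15.png

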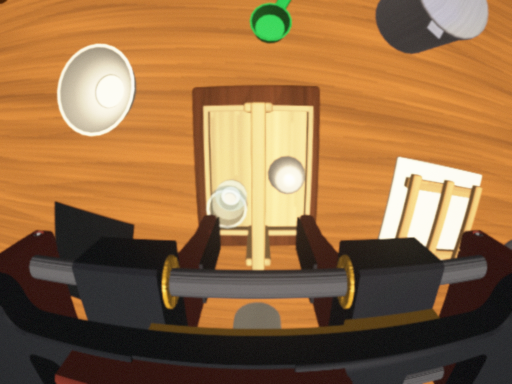

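View pics/s15.png

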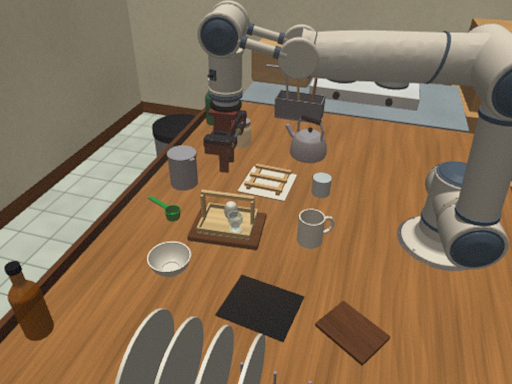

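The tray is centred on the board with its loads upright. Next is the kettle.

```bash
python3 -m jog '[[[0,-15,0,0,9,0,50],[0,-5,0,0,9,0,50],[0,0,0,0,8.3,0,50],[-3,0,30,0,0,0,50],[-4,0,50,0,0,0,50],[-5,0,56,0,0,0,50],[-5,0,56,0,0,0,50],[-5,0,56,0,0,0,50]]]'
python3 -m jog '[[[-5,0,56,0,0,0,50],[-5,0,56,0,0,0,50],[-5,0,56,0,0,0,50],[-5,0,50,0,0,0,50],[-3,0,30,0,0,0,50],[-2,0,13,0,0,0,50],[0,0,0,0,0,0,50]]]'
python3 - <<'E'
from h import *
f=grab('wrist','w16.png');np.savez('w16.npz',**{k:np.array(v) for k,v in f.items()})
to(.449,-.363,.121,159)
E
```

```text
t: 28.02
tcp_pos: [0.5185, -0.1135, 0.2229]
tool_rot: [-90.0, 0.1, 159.1]
force: [-0.3, -0.0, -0.2]
width: 0.567
t: 28.9
tcp_pos: [0.4491, -0.3647, 0.2222]
tool_rot: [-90.0, 0.0, 159.0]
force: [-0.5, 0.8, 1.0]
width: 0.569
t 28.95 pos [ 0.4494 -0.364   0.2223] rot [-9.0030e+01  1.0000e-02  1.5905e+02] q [-42.4   1.8  74.1   0.  104.1  68.6] F [-0.4 -0.1  0.9] w 50.1
 shift now-frame [  0.7 101.3  -0.7]  after-turn frame [  0.7 101.3  -0.8] rotvec tool [ 0.03  0.05 -0.01] yaw turn -0.052692199263418615
```

View pics/w16.png

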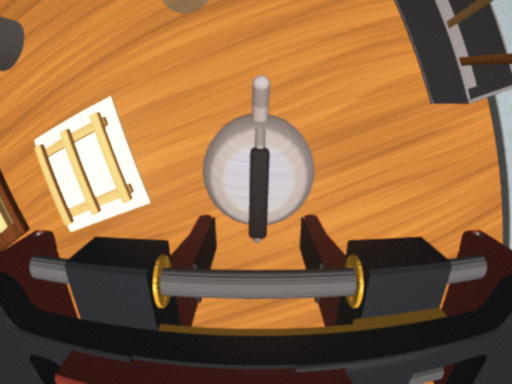

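The handle runs from (260,150) to (258,237), midway between the fingers, and the spout points straight up the picture.

Run:
```python
from h import *
W=load('w16.npz');T=load('top0.npz')
t2=lambda u,v:ray(T,260+(u+.5)/5-.5,130+(v+.5)/5-.5)
for a,b in (((260,149),(607,340)),((258,238),(566,450))):
    print(onz(rayw(W,*a),.147).round(4),tri(rayw(W,*a),t2(*b)))
# body disc edges left/right at row 165, z~.06
a,b=[onz(rayw(W,*p),.05) for p in((203,168),(315,168))];print(a,b,(a+b)/2)
print(onz(rayw(W,261,80),.11))
```

```text
[ 0.4853 -0.3814  0.147 ] (array([ 0.4838, -0.3803,  0.1282]), array([0.8, 0.8]))
[ 0.4134 -0.3521  0.147 ] (array([ 0.414 , -0.3502,  0.1446]), array([2.1, 2.1]))
[ 0.47783599 -0.30849666  0.05      ] [ 0.43131186 -0.42991601  0.05      ] [ 0.45457392 -0.36920633  0.05      ]
[ 0.54086867 -0.40391825  0.11      ]
```

```bash
python3 -m jog '[[[0,8,0.5,0,1,0,45],[0,20,0,0,0,0,45],[0,25,0,0,0,0,45],[0,22,0,0,0,0,45],[0,13,0,0,0,0,45],[0,5,0,0,0,0,45],[0,0,0,0,0,0,45]]]'
python3 - <<'E'
from h import *
f=grab('wrist','w17.png')
f=grab('side','s17.png');im=cv2.imread('pics/s17.png');cv2.imwrite('pics/s17z.png',cv2.resize(im[80:180,250:370],None,fx=6,fy=6,interpolation=cv2.INTER_CUBIC))
to(.449,-.365,.121,158)
E
```

```text
t: 29.82
tcp_pos: [0.4491, -0.3649, 0.1293]
tool_rot: [-90.0, 0.0, 158.0]
force: [0.7, -0.2, 0.5]
width: 0.512
t 29.925 pos [ 0.4493 -0.3653  0.1301] rot [-8.9970e+01  9.0000e-02  1.5804e+02] q [-42.5   2.   83.3   0.   94.7  69.5] F [ 0.2 -0.6  0.4] w 45.4
 shift now-frame [ 0.4  9.1 -0.2]  after-turn frame [ 0.4  9.1 -0.2] rotvec tool [-0.03  0.04 -0.09] yaw turn -0.038006160674569855
```

View pics/w17.png

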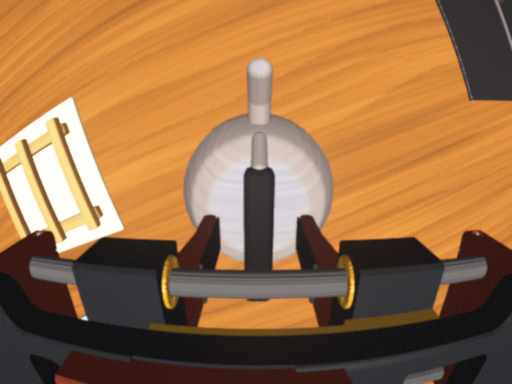

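View pics/s17z.png

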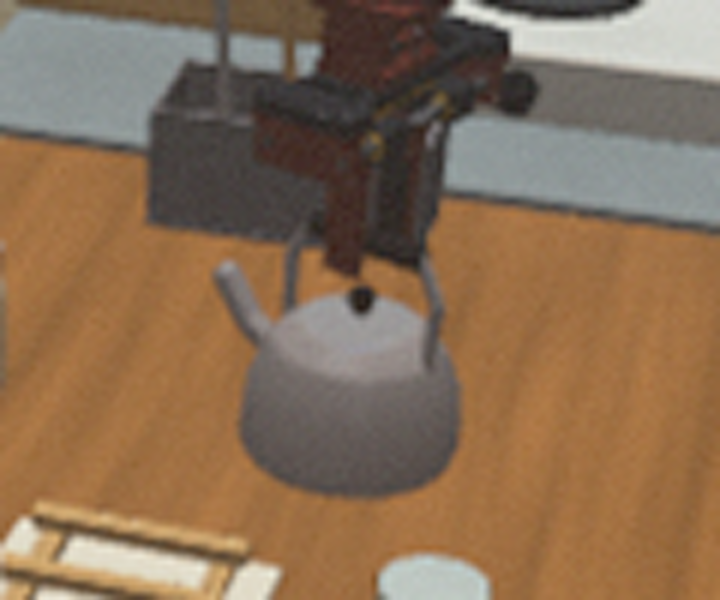

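```bash
python3 -m jog '[[[0,5,0,0,0,0,45],[0,3,0,0,0,0,45],[0,0,0,0,0,0,30],[0,0,0,0,0,0,15],[0,0,0,0,0,0,6],[0,0,0,0,0,0,6],[0,0,0,0,0,0,6],[0,0,0,0,0,0,6]]]'
python3 -m jog '[[[0,-2,0,0,0,0,6],[0,-4,0,0,0,0,6],[0,-8,0,0,0,0,6],[0,-14,0,0,0,0,6],[0,-18,0,0,0,0,6],[0,-16,0,0,0,0,6],[0,-10,0,0,0,0,6],[0,-4,0,0,0,0,6]]]'
python3 - <<'E'
from h import *
f=grab('wrist','w18.png')
f=grab('side','s18.png');im=cv2.imread('pics/s18.png');cv2.imwrite('pics/s18z.png',cv2.resize(im[80:180,250:370],None,fx=6,fy=6,interpolation=cv2.INTER_CUBIC))
to(.54,-.131,.20,158)
E
```

```text
t: 30.92
tcp_pos: [0.4489, -0.3651, 0.1212]
tool_rot: [-90.0, 0.0, 158.0]
force: [0.5, -0.3, 1.2]
width: 0.179
t: 31.92
tcp_pos: [0.4491, -0.3653, 0.1982]
tool_rot: [-90.0, 0.1, 158.0]
force: [-0.0, 0.2, -6.4]
width: 0.18
t 32.025 pos [ 0.4489 -0.3651  0.1973] rot [-8.9990e+01  2.0000e-02  1.5804e+02] q [-42.5   1.7  76.7   0.  101.5  69.5] F [ 0.1  1.1 -7.3] w 15.9
 shift now-frame [   3.1   -2.7 -251.2]  after-turn frame [   3.3   -2.7 -251.2] rotvec tool [-0.01  0.04 -0.02] yaw turn -0.035628351890863996
```

View pics/w18.png

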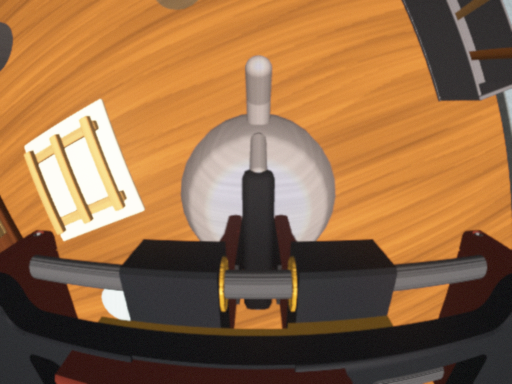

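View pics/s18z.png

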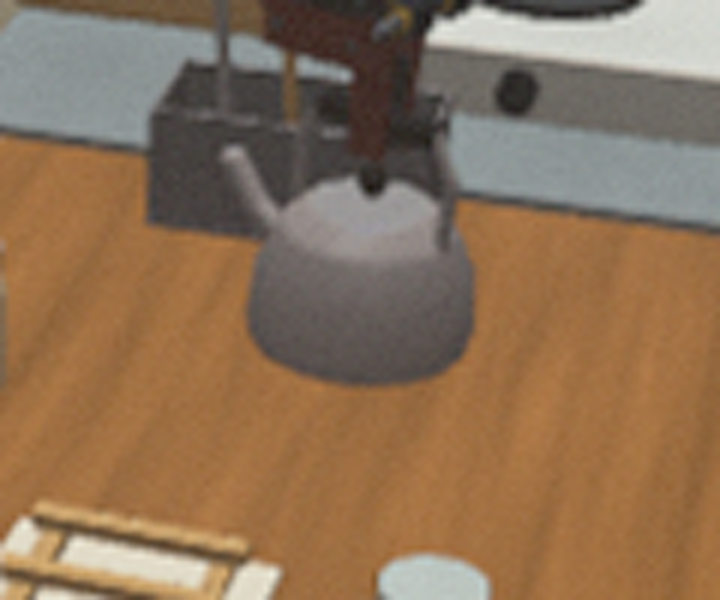

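```bash
python3 - <<'E'
from h import *
W=load('w11.npz')
P=[onz(rayw(W,*p),.030) for p in ((258.5,119),(258.5,258),(192,120),(325,121))]
for p in P:print(p.round(4))
print('mid',(P[0]+P[1])/2)
E
python3 -m jog '[[[0,-3,-8,0,0,0,6],[1,-3,-18,0,0,0,6],[1,0,-28,0,0,0,6],[1,0,-36,0,0,0,6],[0,0,-40,0,0,0,6],[0,0,-40,0,0,0,6],[0,0,-34,0,0,0,6],[0,0,-24,0,0,0,6]]]'
python3 -m jog '[[[0,0,-14,0,0,0,6],[0,0,-7,0,0,0,6],[0,0,-2,0,0,0,6],[0,0,0,0,0,0,6]]]'
python3 - <<'E'
from h import *
f=grab('wrist','w19.png');np.savez('w19.npz',**{k:np.array(v) for k,v in f.items()})
f=grab('side','s19.png');np.savez('s19.npz',**{k:np.array(v) for k,v in f.items()})
im=cv2.imread('pics/s19.png');cv2.imwrite('pics/s19z.png',cv2.resize(im[90:210,210:340],None,fx=6,fy=5 if 0 else 5,interpolation=cv2.INTER_CUBIC))
to(.5395,-.131,.1512,158)
E
```

```text
[ 0.6024 -0.1339  0.03  ]
[ 0.4756 -0.1297  0.03  ]
[ 0.6044 -0.0779  0.03  ]
[ 0.5998 -0.19    0.03  ]
mid [ 0.53901542 -0.13183968  0.03      ]
t: 33.02
tcp_pos: [0.5318, -0.1495, 0.2031]
tool_rot: [-90.0, -0.0, 158.2]
force: [-0.1, 0.7, -6.9]
width: 0.183
t: 33.52
tcp_pos: [0.5398, -0.1317, 0.203]
tool_rot: [-90.0, -0.0, 158.0]
force: [0.1, 0.2, -6.8]
width: 0.178
t 33.625 pos [ 0.5398 -0.1318  0.203 ] rot [-8.9990e+01 -1.0000e-02  1.5798e+02] q [-17.2  -1.8  79.7  -0.  102.1  94.8] F [-0.5 -0.6 -7.5] w 15.7
 shift now-frame [ 0.5 51.8 -0.7]  after-turn frame [ 0.6 51.8 -0.7] rotvec tool [-0.01 -0.02  0.01] yaw turn 0.02376139183701298
```

View pics/w19.png

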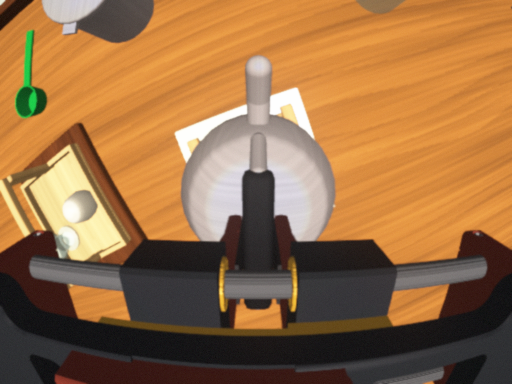

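View pics/s19z.png

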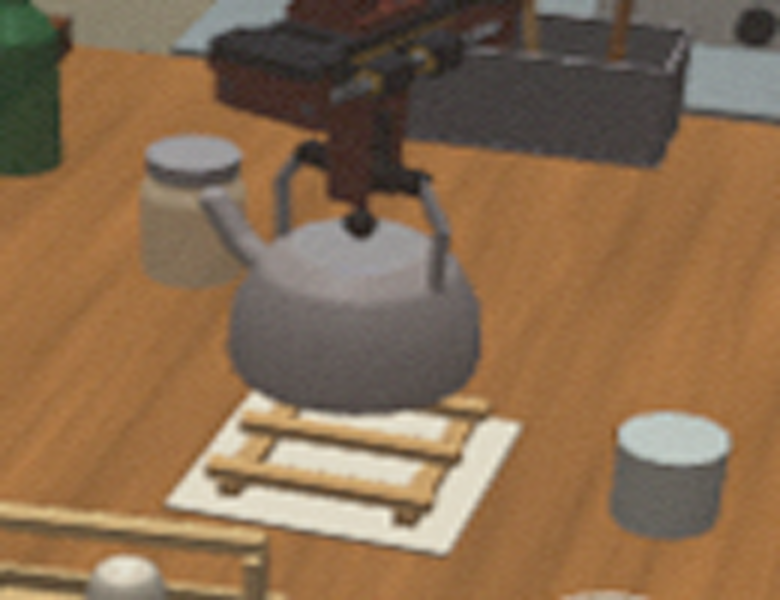

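```bash
python3 -m jog '[[[0,4,0,0,0,0,6],[0,9,0,0,0,0,6],[0,12,0,0,0,0,6],[0,10,0,0,0,0,6],[0,7,0,0,0,0,6],[0,4,0,0,0,0,6],[0,2,0,0,0,0,6],[0,1,0,0,0,0,6]]]'
python3 -m jog '[[[0,1,0,0,0,0,6],[0,0,0,0,0,0,6]]]'
```

```text
t: 34.62
tcp_pos: [0.5401, -0.1312, 0.1543]
tool_rot: [-90.0, 0.0, 158.0]
force: [0.7, 0.6, -6.3]
width: 0.182
t: 34.88
tcp_pos: [0.54, -0.1312, 0.1532]
tool_rot: [-90.0, 0.0, 158.0]
force: [0.8, -0.0, -7.1]
width: 0.18
```

```bash
python3 -m jog '[[[0,1,0,0,0,0,6],[0,1,0,0,0,0,6],[0,0,0,0,0,0,6]]]'
python3 -m jog '[[[0,0.6,0,0,0,0,6],[0,0,0,0,0,0,6]]]'
```

```text
t: 35.25
tcp_pos: [0.54, -0.1312, 0.1512]
tool_rot: [-90.0, 0.0, 158.0]
force: [-0.2, -0.2, -5.8]
width: 0.179
t: 35.5
tcp_pos: [0.5401, -0.1312, 0.1512]
tool_rot: [-90.0, 0.0, 158.0]
force: [-2.2, 0.3, -1.4]
width: 0.182
```

Contact at 0.1512. I'll release and rise well clear.

```bash
python3 -m jog '[[[0,0,0,0,0,0,25],[0,0,0,0,0,0,50],[0,0,0,0,0,0,50],[0,0,0,0,0,0,50],[0,-4,0,0,0,0,50],[0,-15,0,0,0,0,50],[0,-35,0,0,0,0,50],[0,-40,0,0,0,0,50]]]'
python3 -m jog '[[[45,-20,0,0,0,0,50],[50,0,0,0,0,0,50],[20,0,0,0,0,0,50],[0,0,0,0,0,0,50],[0,0,0,0,0,0,50]]]'
python3 - <<'E'
from h import *
f=grab('wrist','w20.png')
f=grab('side','s20.png');np.savez('s20.npz',**{k:np.array(v) for k,v in f.items()})
f=grab('top','t20.png');np.savez('t20.npz',**{k:np.array(v) for k,v in f.items()})
to(.54,-.131,.2,158)
im=cv2.imread('pics/s20.png');cv2.imwrite('pics/s20z.png',cv2.resize(im[100:250,180:340],None,fx=5,fy=4,interpolation=cv2.INTER_CUBIC))
im=cv2.imread('pics/t20.png');cv2.imwrite('pics/t20z.png',cv2.resize(im[125:255,190:340],None,fx=5,fy=4.5 ,interpolation=cv2.INTER_CUBIC))
E
```

```text
t: 36.5
tcp_pos: [0.5398, -0.1311, 0.2461]
tool_rot: [-90.0, -0.0, 158.0]
force: [1.0, -0.1, 0.5]
width: 0.571
t: 37.12
tcp_pos: [0.4338, -0.0884, 0.265]
tool_rot: [-90.0, 0.1, 158.0]
force: [-0.8, 0.5, -0.7]
width: 0.57
t 37.275 pos [ 0.4338 -0.0884  0.2641] rot [-8.9990e+01 -5.0000e-02  1.5803e+02] q [-15.9 -18.1  87.9  -0.  110.3  96. ] F [-0.2 -0.4  0.5] w 50.0
 shift now-frame [-114.5   64.    -0.2]  after-turn frame [-114.4   64.1   -0.3] rotvec tool [-0.01  0.03  0.05] yaw turn -0.028385892833796333
```

View pics/s20z.png

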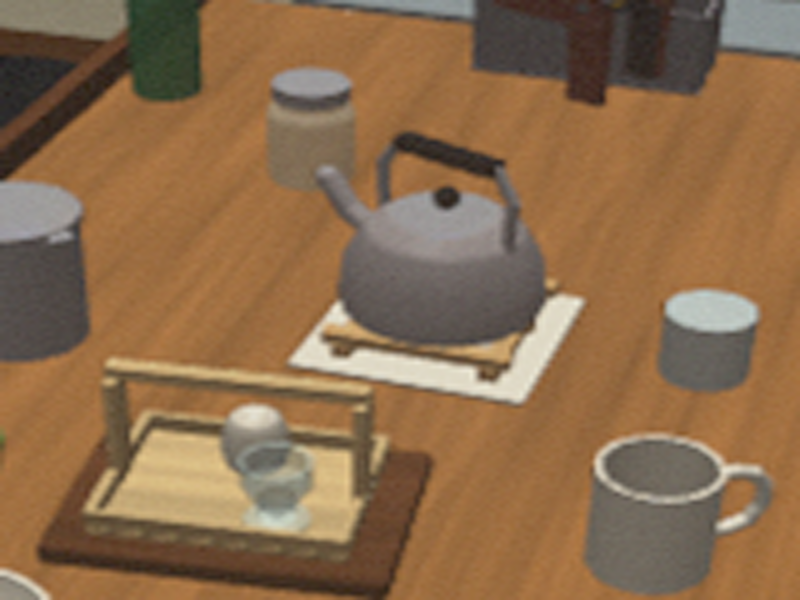

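View pics/t20z.png

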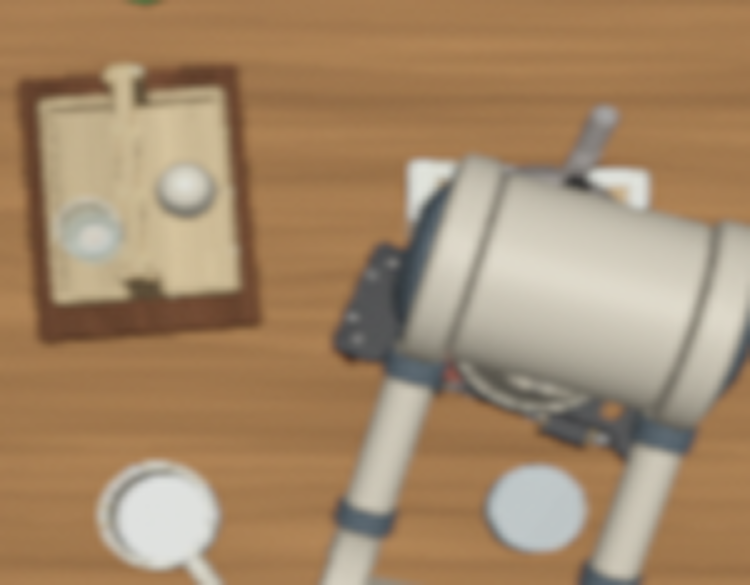

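View pics/w20.png

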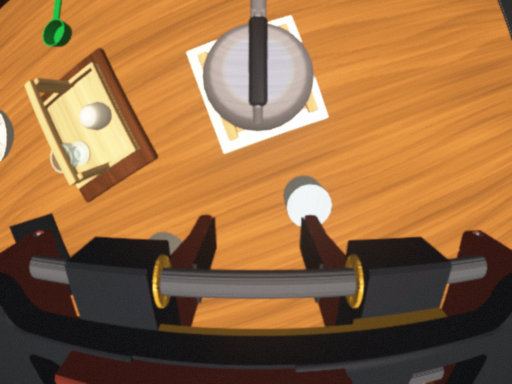

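The kettle stands centred on the stand and tile, and the tray is square on the board with both loads upright. I'll do a quick numeric check before handing in.

```bash
python3 - <<'E'
from h import *
S=load('s20.npz');T=load('t20.npz');S0=load('side0.npz')
s=lambda u,v:ray(S,180+u/5,100+v/4)
a,b=onz(s(399,138),.177),onz(s(503,164),.177);print('handle',a.round(3),b.round(3),((a+b)/2).round(3))
t=lambda u,v:ray(T,190+u/5,125+v/4.5)
B=np.array([onz(t(*p),.018) for p in((20,82),(238,66),(260,325),(43,342))]);print('board',B.mean(0).round(4))
F=np.array([onz(t(*p),.038) for p in((40,98),(225,86),(241,292),(54,304))]);print('tray rim',F.mean(0).round(4),[np.degrees(np.arctan2(*(F[i]-F[j])[[1,0]])).round(1) for i,j in((0,3),(1,2))])
im0=cv2.imread('pics/side0.png').astype(int);im1=cv2.imread('pics/s20.png').astype(int)
for n,(x,y) in dict(jar=(242,133),can=(182,167),scoop=(173,212),bowl=(169,260),mug=(311,228),tin=(321,185)).items():
    print(n,abs(im0-im1)[y-20:y+20,x-20:x+20].mean().round(1))
E
python3 -c "
from station import manip;print(manip.finish_job())"
```

```text
handle [ 0.573 -0.135  0.177] [ 0.5   -0.114  0.177] [ 0.537 -0.124  0.177]
board [0.5849 0.1285 0.018 ]
tray rim [0.5873 0.1272 0.038 ] [np.float64(5.1), np.float64(4.9)]
jar 5.2
can 2.6
scoop 2.6
bowl 2.2
mug 2.4
tin 2.4
the job is handed in; nothing more can be done
None
```

I handed the job in at about 37 s. All four steps were done in order, and the hand-in reports no verdict:
1. The loaded tray went onto the mat.
2. The pot stand went onto the tile.
3. The tray went back onto the chopping board.
4. The kettle went onto the pot stand.

**Set-downs:** each thing was lowered until it touched, at the expected height to within about 0.2 mm, then released. The gripper was clear of everything at the end.

**Last checks:**

| What | Result |
|---|---|
| Tray on the board | within 3 mm of the middle, rotation within 1° |
| Egg cup and salt pot | upright in the pictures |
| Pot stand on the tile | about 1 mm from the middle, by the wrist camera |
| Kettle over the stand, from the gripper position at release | about 1 mm from the middle |
| Kettle over the stand, from the side camera alone | about 7 mm from the middle |
| Chopping board | same place to within 2 mm |
| Mug, canister, scoop, bowl and tin | unchanged in the side view |

**Disagreements:**
- **Side camera:** it read 3 to 6 mm off the other views throughout. I take the 7 mm kettle figure as its error; either way it is inside the 25 mm limit.
- **Jar:** the picture difference around it was a little higher (5.2 against about 2.5 for the others). The jar looks unmoved to me, and I put the difference down to the kettle now standing beside it in that view.

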